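Eject the cork plug from a cork borer

ROBOT

A 6-joint arm with a two-finger parallel gripper is mounted at the origin on a cart in front of the work surface, level with it; the furniture and walls round the work are solid. World frame = base frame: x ahead of the robot, y to its left, z up, the work surface at z = 0. Lengths are in m, angles in rad, forces in N, time in s.
With the tool pointing down it reaches from about 0.35 to 0.875 m from the base axis. Payload 15.5 kg.
Tool frame: the origin (TCP) lies midway between the tips of the shut fingers; the grasp point (between the pads) lies 19 mm behind it; z points along the fingers, y is the line along which they close (so a half turn about z gives the same grasp; the last joint's range is limited). The gripper opens to 85 mm and grips with 20 to 120 N. Pads are 22 mm wide; open, the fingers measure 114 mm over their backs; the gripper's body (76 mm by 85 mm) begins 54 mm behind the grasp point. The pads swing forward as they close: fully open they stand 13 mm farther back than shut.
Start: joints at [-1.244, 0.494, 1.345, -0, 1.302, -0.096], TCP at [0.256, -0.57, 0.231] pointing down, gripper open.
Joint ranges: [-2.91, 2.91], [-0.82, 2.16], [0.22, 2.67], [-1.22, 4.37], [0.12, 2.79], [-3.08, 3.08]. Speed limits (rad/s): [1.89, 1.89, 2.57, 3.01, 3.01, 3.01].

INTERFACE

Orientations are given as a 3x3 rotation matrix whose columns are the frame's x, y, z axes.
In Python, from station import read_state, camera, finish_job, silhouettes, spot_point gives the robot as it stands.
- The arm moves only by the tool servo_tool, never from a script. Its argument "steps" is a list of rows, each an object with "slide": the shift along the tool's x, y, z in mm, a list of three; "rot": the turn, a rotation vector about the tool's x, y, z in degrees, a list of three. In form: [{"slide": [x, y, z], "rot": [rx, ry, rz]}, ...]. A call has 1 to 10 rows; each row shifts and turns the commanded pose from where the row before left it, along the tool's axes as they then stand; what a row does not reach is not made up. A row lasts 1/12 s, in which the tool goes at most 41.7 mm and 7.16 degrees, less where a joint would pass 70% of its speed; a pose out of reach is approached as far as the arm can. A call with a gripper value outside its range is refused whole. "fingers" is the finger opening in mm, from 0 to 85.4, set as the call begins (left out, the last holds). The fingers move at their own pace and stop on an object; "squeeze" is the grip in N (left out, the last holds). Time passes only in rows, so rows that do not move let the fingers close. It gives the time, the measured TCP pose, the force, the opening and the grip force at its end, in the units of the state.
- read_state(): the state, without advancing time (a new reading comes with each control period).
- camera(name): name is "scene" or "top" or "wrist"; returns a dict with "image" (384x512x3 uint8, blue, green, red), "fx", "fy", "cx", "cy" (pixels), "pose" (4x4, takes a point from camera to world coordinates). Camera axes: x right, y down, z forward; pixel columns grow to the right and rows downward; lengths in m; the calibration is good to about 2 mm. A picture is of the moment at which its call begins. There is no depth.
- finish_job(): hands the job in; it is judged then, once.
Trained networks look in a picture, given as the dict that the camera call returned (one of the last four; its "shot" number tells which), for a name from the list of things; names that differ only in an ending like _2 or _b are one class to them, and where a whole thing is asked for, a point or a joint stands for the part that bears it (a point fixed in the world has none). Each returns a list of dicts, best first, with "score" (0 to 1); they miss things now and then, are a little off and sometimes report something else, mostly with a low value. They report only what shows in the picture. A call takes as long as a camera call. They do not tell look-alikes from the thing itself.
- silhouettes(query, picture): "mask" (384x512 bool, what is visible of it) and "extent" ([left, top, right, bottom] in pixels, round what is visible of it).
- spot_point(query, picture): "xy" ([column, row] in pixels: a listed point, or the origin of a listed thing).
The state is a dict: "clock": time; "joints": joint angles; "joint_vel": joint speeds; "effort": joint torques, N m; "tcp_pos": TCP position; "tool_rot": TCP orientation; "ft_force": force on the tool from outside, world axes, zero at the start; "moment": the same for the moment, N m; "gripper_width": finger opening in m; "grasp_force": force on a finger pad.
Only numpy, scipy, OpenCV 4.12 (cv2) and the standard library are available. Lean on these libraries where they do the work, as an engineer would, in place of code of your own. Each camera call takes 0.05 s, during which the arm holds its last target. There are 200 camera calls.

TASK

The cork borer held in the low clamp stand is blocked by the cork plug it cut last. Take the slimmer of the two push rods from the rack, feel it into the borer's mouth and press the plug down through the tube until it drops into the glass dish. The thin tube bends easily, so keep the rod from bearing on it with more than 8 N and do not ram the cork; then draw the rod out, stand it back in a hole of the rack and leave everything else where it is.

Things in the scene. Friction and masses are not known exactly. Their poses are not given: they have to be found in the camera images.
- stand: Low grey clamp stand, fixed: base plate 150 x 96 x 10 mm, short post (top at 100 mm) 68 mm behind the borer, clamp jaws at mid height that hold a steel cork borer upright. Origin on the borer's vertical axis at the worktop, x towards the post, y along the borer's cross handle (77 mm long, 103 mm up), z up.
- borer_mouth (a point): Centre of the borer's open top, 112 mm above the worktop: a hub 26 mm across with a bore of 15.2 mm, its rim relieved by under 1 mm. The tube, 19 mm outside, runs straight down 68 mm. The thin tube must never take more than 8 N from the rod, at the rim or from the side; steel on steel, a touch at 12 mm/s can already exceed that, at 6 mm/s it does not.
- borer_edge (a point): Centre of the borer's open lower end, 44 mm above the worktop, 34 mm above the base plate.
- plug: Cork plug, 15.6 mm across, 16 mm long, upright in the tube, its underside 8 to 26 mm above the lower end at the start. Origin: centre of its underside, z along its axis. The tube's wall grips it: it takes some 10 to 20 N to shift, a little less once it creeps; over 25 N from the rod crushes it. It falls out only when its whole length is below the lower end.
- dish: Open glass dish, 66 mm across, 14 mm high, floor 2.5 mm thick, loose on the base plate under the borer. Origin: centre of its underside.
- push_rod: The slim steel push rod: round shaft 14.2 mm across and 86 mm long (so 1 mm looser than the bore), above it a ringed grip 22 mm across and 44 mm long, 130 mm in all, about 0.12 kg, standing upright and loosely in one of the rack's holes. Origin: centre of its lower end; z up along it to the grip.
- rod_tip (a point): Centre of the slim rod's flat lower end, edge broken by 0.8 mm (same point as push_rod's origin).
- thick_rod: The other rod, for a larger borer: shaft 18 mm across and 92 mm long, grip 26 mm across, 136 mm in all, its top 150 mm above the worktop. Not needed, too thick for this bore. Origin: centre of its lower end.
- rack: Wooden rack of the borer set, fixed, 74 x 182 x 48 mm, with two round holes 52 mm apart in its middle and a further borer fixed at each end (84 mm high). A microscope 360 mm tall stands at the far left of the worktop, well beside it. Origin: centre of its underside, y along its length, z up.
- hole_a (a point): Centre of the mouth of one rack hole, 48 mm above the worktop: 21 mm across, 34 mm deep, its floor 14 mm above the worktop. Which rod stands in it varies.
- hole_b (a point): The same for the other hole, 52 mm along the rack's +y from hole_a.
- folding_loupe: Folding magnifier lying on the worktop, 30 x 43 x 15 mm; a bystander. Origin: centre of its underside.
- eyepiece_1: Black microscope eyepiece, 30 mm across, 42 mm high; a bystander. Origin: centre of its underside.
- objective_case: White screw pot with a black lid, 33 mm across, 49 mm high; a bystander. Origin: centre of its underside.
- cover_glass_box: Small clear box, 32 x 30 x 12 mm; a bystander. Origin: centre of its underside.
Mind the look-alikes: they are no part of the job. Leave any green or purple look-alike of the push_rod alone.

How it is judged:
By the outcome, as a careful person would: the job done as asked, in the order asked, and still so for the second after the job is handed in, with the robot touching nothing.
It also fails if it takes over 72 s, if anything falls off the work surface, if the arm or the gripper's body presses on something with over 40 N, if the wrist force passes 120 N, or if a joint passes its speed limit or range.

## Working session

There is one attempt and no reset: what is moved stays moved. The work goes in short steps, Python scripts to look and compute and a tool call to move; the robot and the scene stay as the last step left them, time stands still between calls to the robot, and variables do not carry over. Pictures are saved under pics/ and viewed, at most 10 in all, crops included, and the job is handed in when it is done.

Besides the shell and the picture viewer there is one more tool, called after "Call:" as a command line: name --argument value ..., lists and objects as JSON in quotes. servo_tool: Moves the arm, as the interface text tells. Its arguments: {"type":"object","properties":{"steps":{"type":"array","items":{"type":"object","properties":{"slide":{"type":"array","items":{"type":"number"}},"rot":{"type":"array","items":{"type":"number"}}}}},"fingers":{"type":"number"},"squeeze":{"type":"number"}},"required":["steps"]}

```bash
mkdir -p pics; ls; cat > h.py <<'E'
import numpy as np, cv2
from station import *
def ray(c,uv):
    d=np.array([(uv[0]-c["cx"])/c["fx"],(uv[1]-c["cy"])/c["fy"],1.]); P=np.array(c["pose"])
    return P[:3,3],P[:3,:3]@d
def atz(c,uv,z):
    o,d=ray(c,uv); return o+d*(z-o[2])/d[2]
def proj(c,p):
    P=np.array(c["pose"]); q=P[:3,:3].T@(np.asarray(p,float)-P[:3,3]); return np.array([q[0]/q[2]*c["fx"]+c["cx"],q[1]/q[2]*c["fy"]+c["cy"]])
def tri(obs):
    A=np.zeros((3,3));b=np.zeros(3)
    for c,uv in obs:
        o,d=ray(c,uv); d=d/np.linalg.norm(d); M=np.eye(3)-np.outer(d,d); A+=M;b+=M@o
    return np.linalg.solve(A,b)
E
python3 - <<'E'
from h import *
np.set_printoptions(precision=3,suppress=True)
ims={n:camera(n) for n in("scene","top")}
for n,c in ims.items():
    print(n,np.array(c["pose"]),c["fx"])
    for q in ["borer_mouth","borer_edge","push_rod","thick_rod","rack","hole_a","hole_b","stand","dish","plug"]:
        print(q,[(np.round(r["xy"]),round(r["score"],2)) for r in spot_point(q,c)[:4]])
    for q in ["push_rod","thick_rod","rack","stand"]:
        print("sil",q,[(r["extent"],round(r["score"],2)) for r in silhouettes(q,c)[:4]])
cv2.imwrite("pics/a.png",cv2.resize(np.vstack([ims["scene"]["image"],ims["top"]["image"]]),None,fx=.78,fy=.78) if 0 else np.hstack([cv2.resize(ims[n]["image"],(400,300)) for n in ims]))
cv2.imwrite("pics/scene.png",cv2.resize(ims["scene"]["image"],(800,600)));cv2.imwrite("pics/top.png",cv2.resize(ims["top"]["image"],(800,600)))
s=read_state();print(s)
E
```

```text
pics
scene [[-0.741 -0.508  0.438  0.022]
 [-0.671  0.551 -0.496  0.558]
 [ 0.011 -0.662 -0.749  0.942]
 [ 0.     0.     0.     1.   ]] 433.50486661079515
borer_mouth [(array([304., 136.]), 0.67)]
borer_edge [(array([302., 159.]), 0.71), (array([213., 253.]), 0.19)]
push_rod [(array([215., 254.]), 0.73), (array([201., 232.]), 0.64), (array([270., 271.]), 0.54)]
thick_rod [(array([218., 260.]), 0.83)]
rack [(array([226., 259.]), 0.55)]
hole_a [(array([217., 251.]), 0.84), (array([235., 244.]), 0.82)]
hole_b [(array([217., 251.]), 0.84), (array([235., 244.]), 0.82)]
stand [(array([297., 170.]), 0.84)]
dish [(array([302., 163.]), 0.57), (array([217., 260.]), 0.53)]
plug []
sil push_rod [([267.0, 235.8, 280.8, 270.1], 0.73), ([190.6, 194.5, 204.3, 232.0], 0.55), ([227.9, 216.4, 238.4, 246.1], 0.48)]
sil thick_rod [([208.4, 226.3, 218.3, 255.5], 0.57), ([290.9, 154.7, 314.0, 175.7], 0.39)]
sil rack [([187.0, 225.6, 261.0, 284.3], 0.75)]
sil stand [([263.1, 134.7, 319.4, 181.1], 0.82)]
top [[-0.025 -0.989  0.145  0.395]
 [-0.999  0.029  0.026 -0.005]
 [-0.03  -0.145 -0.989  0.939]
 [ 0.   
[... 642 characters left out ...]
 224.2, 283.0], 0.42)]
sil thick_rod [([157.8, 207.5, 184.0, 222.8], 0.76)]
sil rack [([145.0, 200.3, 235.9, 250.3], 0.61)]
sil stand [([337.7, 142.9, 395.1, 216.4], 0.61)]
{'clock': 1.5, 'joints': array([-1.243,  0.494,  1.346, -0.   ,  1.302, -0.095]), 'joint_vel': array([ 0.001,  0.   ,  0.001, -0.   , -0.   ,  0.001]), 'effort': array([  0.001, -88.2  , -38.426,   0.   ,   0.001,   0.   ]), 'tcp_pos': array([ 0.256, -0.57 ,  0.231]), 'tool_rot': array([[ 0.912,  0.41 ,  0.   ],
       [ 0.41 , -0.912, -0.   ],
       [-0.   ,  0.   , -1.   ]]), 'ft_force': array([-0.722,  0.268,  0.144]), 'moment': array([-0.023, -0.013, -0.008]), 'grasp_force': 0.0, 'gripper_width': 0.08549449489100994}
```

View pics/scene.png

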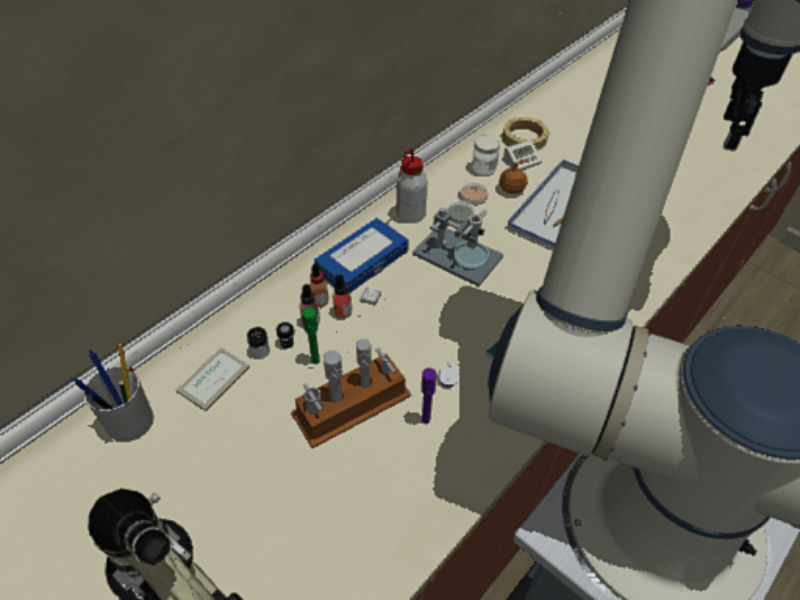

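View pics/top.png

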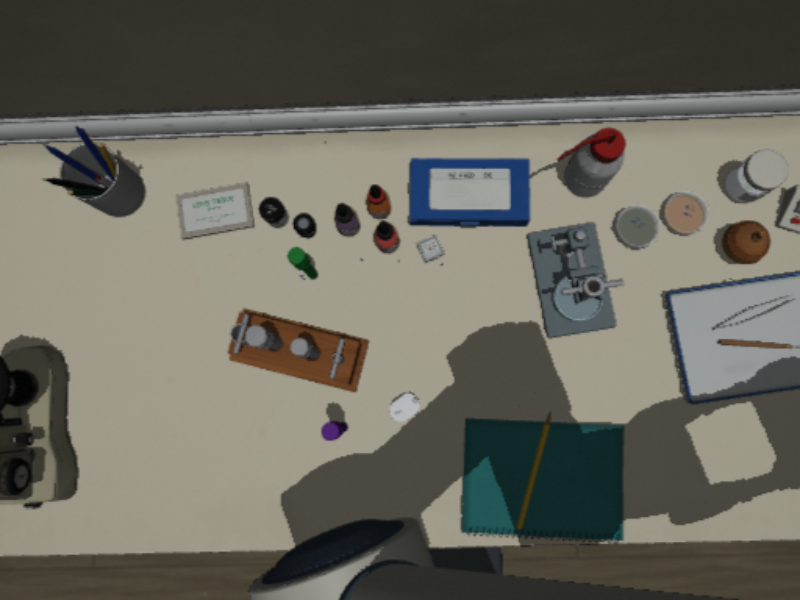

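Scene (800 px): rack with two steel rods at (333,375) and (364,360). Look-alikes: green (311,335) and purple (428,395) standing free, so they are excluded. Of the two in the rack, the one at scene (364,360) / top (302,347) is thinner and shorter; the one at top (258,335) is thicker. Next I confirm this in a crop and get the numbers.

```bash
python3 - <<'E'
from h import *
np.set_printoptions(precision=4,suppress=True)
t=camera("top");s=camera("scene")
print("mouth top@.112",atz(t,(381,184),.112),"scene",atz(s,(304,136),.112))
print("slimtop",atz(t,(193,221.5),.144),"thick",atz(t,(165,214),.150))
print("holes",[atz(t,u,.048) for u in [(175,218),(202,228)]],[atz(s,u,.048) for u in [(217,251),(235,244)]])
print("loupe etc purple",atz(t,(213,275),.13),"green",atz(t,(189,164),.13))
a=cv2.resize(t["image"][190:265,130:250],(640,400),interpolation=3);b=cv2.resize(s["image"][205:295,180:290],(489,400),interpolation=3)
o=np.zeros((600,800,3),np.uint8);o[:300,:480]=cv2.resize(a,(480,300));o[300:,:367]=cv2.resize(b,(367,300))
o[:300,480:800]=cv2.resize(t["image"][140:215,335:415],(320,300),interpolation=3);o[300:,400:800]=cv2.resize(s["image"][120:195,250:350],(400,300),interpolation=3)
cv2.imwrite("pics/crop.png",o)
E
```

```text
mouth top@.112 [ 0.5248 -0.2211  0.112 ] scene [ 0.5347 -0.2326  0.112 ]
slimtop [0.4602 0.1352 0.144 ] thick [0.4749 0.1858 0.15  ]
holes [array([0.4763, 0.1896, 0.048 ]), array([0.4541, 0.1336, 0.048 ])] [array([0.4732, 0.1811, 0.048 ]), array([0.455 , 0.1368, 0.048 ])]
loupe etc purple [0.3619 0.1011 0.13  ] green [0.5716 0.145  0.13  ]
```

View pics/crop.png

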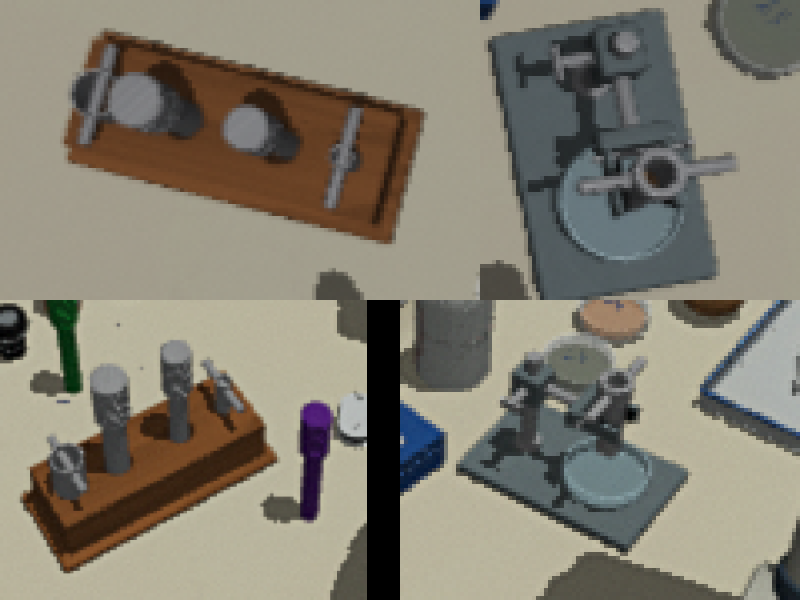

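The crop confirms it: the slim rod is at top px (192.5,222.5), standing in the right-hand hole. The mouth ring is at top px (380,183.5). I turn the tool so the fingers close across the rack, then travel.

Call:
servo_tool --steps '[{"rot":[0,0,-6.5]},{"rot":[0,0,-6.5]},{"rot":[0,0,-6.5]},{"rot":[0,0,-6.5]},{"rot":[0,0,-6.5]},{"rot":[0,0,-6.5]},{"rot":[0,0,-6.5]},{"rot":[0,0,-6.5]}]' --fingers 50 --squeeze 80

```text
invalid input at $.steps[0]: expected keys slide, rot
```

Call:
servo_tool --steps '[{"slide":[36.5,1.4,-2]},{"slide":[36.5,1.4,-2]},{"slide":[36.5,1.4,-2]},{"slide":[36.5,1.4,-2]},{"slide":[36.5,1.4,-2]},{"slide":[36.5,1.4,-2]},{"slide":[36.5,1.4,-2]},{"slide":[36.5,1.4,-2]},{"slide":[36.5,1.4,-2]},{"slide":[36.5,1.4,-2]}]'

```text
invalid input at $.steps[0]: expected keys slide, rot
```

Call:
servo_tool --steps '[{"slide":[36.5,1.4,-2]},{"slide":[36.5,1.4,-2]},{"slide":[36.5,1.4,-2]},{"slide":[36.5,1.4,-2]},{"slide":[36.5,1.4,-2]},{"slide":[36.5,1.4,-2]},{"slide":[36.5,1.4,-2]},{"slide":[36.5,1.4,-2]},{"slide":[30,1.4,-2]},{"slide":[0,0,0]}]'

```text
invalid input at $.steps[0]: expected keys slide, rot
```

Call:
servo_tool --steps '[{"slide":[0,0,0],"rot":[0,0,-6.5]},{"slide":[0,0,0],"rot":[0,0,-6.5]},{"slide":[0,0,0],"rot":[0,0,-6.5]},{"slide":[0,0,0],"rot":[0,0,-6.5]},{"slide":[0,0,0],"rot":[0,0,-6.5]},{"slide":[0,0,0],"rot":[0,0,-6.5]},{"slide":[0,0,0],"rot":[0,0,-6.5]},{"slide":[0,0,0],"rot":[0,0,-6.5]}]' --fingers 50 --squeeze 80

```text
clock: 2.27
tcp_pos: [0.2565, -0.57, 0.2313]
tool_rot: [[0.233, 0.973, 0.0], [0.973, -0.233, -0.0], [-0.0, 0.0, -1.0]]
ft_force: [-0.8, -0.0, 0.5]
gripper_width: 0.0499
grasp_force: 0.0
```

Call:
servo_tool --steps '[{"slide":[36.5,1.4,-2],"rot":[0,0,0]},{"slide":[36.5,1.4,-2],"rot":[0,0,0]},{"slide":[36.5,1.4,-2],"rot":[0,0,0]},{"slide":[36.5,1.4,-2],"rot":[0,0,0]},{"slide":[36.5,1.4,-2],"rot":[0,0,0]},{"slide":[36.5,1.4,-2],"rot":[0,0,0]},{"slide":[36.5,1.4,-2],"rot":[0,0,0]},{"slide":[36.5,1.4,-2],"rot":[0,0,0]},{"slide":[36.5,1.4,-2],"rot":[0,0,0]},{"slide":[36.5,1.4,-2],"rot":[0,0,0]}]'

```text
clock: 3.1
tcp_pos: [0.357, -0.2172, 0.2515]
tool_rot: [[0.239, 0.971, 0.0], [0.971, -0.239, -0.0], [-0.0, 0.001, -1.0]]
ft_force: [1.6, 0.0, 0.5]
gripper_width: 0.0501
grasp_force: 0.0
```

Call:
servo_tool --steps '[{"slide":[36.5,1.4,-2],"rot":[0,0,0]},{"slide":[36.5,1.4,-2],"rot":[0,0,0]},{"slide":[36.5,1.4,-2],"rot":[0,0,0]},{"slide":[36.5,1.4,-2],"rot":[0,0,0]},{"slide":[36.5,1.4,-2],"rot":[0,0,0]},{"slide":[36.5,1.4,-2],"rot":[0,0,0]},{"slide":[36.5,1.4,-2],"rot":[0,0,0]},{"slide":[20,1.4,-2],"rot":[0,0,0]},{"slide":[0,0,0],"rot":[0,0,0]},{"slide":[0,0,0],"rot":[0,0,0]}]'

```text
clock: 3.93
tcp_pos: [0.4335, 0.0469, 0.2673]
tool_rot: [[0.236, 0.972, 0.0], [0.972, -0.236, -0.0], [-0.0, 0.0, -1.0]]
ft_force: [-0.1, -0.5, 0.0]
gripper_width: 0.0501
grasp_force: 0.0
```

```bash
python3 - <<'E'
from h import *
np.set_printoptions(precision=4,suppress=True)
w=camera("wrist")
print(np.array(w["pose"]),w["fx"])
print("slim proj", proj(w,(.459,.135,.144)),proj(w,(.459,.135,.1)))
print([(r["xy"],round(r["score"],2)) for r in spot_point("hole_a",w)])
print([(r["extent"],round(r["score"],2)) for r in silhouettes("push_rod",w)])
print([(r["extent"],round(r["score"],2)) for r in silhouettes("thick_rod",w)])
cv2.imwrite("pics/w1.png",w["image"])
E
```

```text
[[ 0.9717 -0.224  -0.0754  0.4524]
 [-0.2363 -0.9205 -0.3112  0.1281]
 [ 0.0003  0.3202 -0.9474  0.4097]
 [ 0.      0.      0.      1.    ]] 308.4373524343874
slim proj [267.1081  79.6853] [266.2608  81.2349]
[([263.5, 77.0], 0.7), ([270.4, 24.9], 0.7)]
[([349.1, 18.0, 410.5, 56.3], 0.81), ([252.2, 57.3, 280.5, 88.6], 0.67), ([156.7, 118.3, 201.0, 151.9], 0.61), ([235.1, 0.1, 298.9, 130.0], 0.45)]
[([253.6, 0.0, 284.8, 36.3], 0.78), ([350.8, 258.6, 433.0, 378.4], 0.73)]
```

View pics/w1.png

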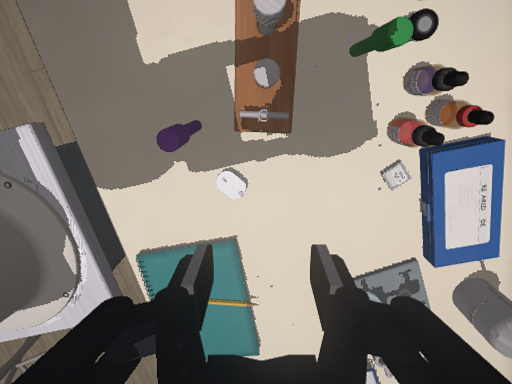

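Wrist view: the slim rod top is at about (266,72), the thick one at (270,10), the purple look-alike at (180,137) and the green at (395,35). I move over the slim rod and look again.

Call:
servo_tool --steps '[{"slide":[30,1,10],"rot":[0,0,0]},{"slide":[30,1,15],"rot":[0,0,0]},{"slide":[20,1,20],"rot":[0,0,0]},{"slide":[11,1,20],"rot":[0,0,0]},{"slide":[0,0,10],"rot":[0,0,0]},{"slide":[0,0,0],"rot":[0,0,0]},{"slide":[0,0,0],"rot":[0,0,0]}]'

```text
clock: 4.72
tcp_pos: [0.4588, 0.1328, 0.1922]
tool_rot: [[0.239, 0.971, -0.001], [0.971, -0.239, -0.0], [-0.001, -0.001, -1.0]]
ft_force: [-0.7, 0.3, -0.1]
gripper_width: 0.05
grasp_force: 0.0
```

```bash
python3 - <<'E'
from h import *
np.set_printoptions(precision=4,suppress=True)
w=camera("wrist");t=camera("top")
s=read_state();p=s["tcp_pos"];R=s["tool_rot"];print(p,R)
for r in silhouettes("push_rod",w)[:3]: print(r["extent"],round(r["score"],2))
g=p.copy();
for z in (.144,.1): g[2]=z; print("tcp proj",z,proj(w,g))
print(t["image"][215:230,180:206].mean())
im=w["image"][120:384,130:400];cv2.imwrite("pics/w2.png",cv2.resize(im,(0,0),fx=2,fy=2))
E
```

```text
[0.4594 0.1328 0.1931] [[ 0.2393  0.9709  0.001 ]
 [ 0.9709 -0.2393  0.0001]
 [ 0.0003  0.0009 -1.    ]]
[133.9, 201.9, 189.1, 281.7] 0.97
[356.4, 127.7, 438.1, 170.5] 0.93
[244.7, 164.2, 278.9, 223.3] 0.63
tcp proj 0.144 [263.4396 221.126 ]
tcp proj 0.1 [263.1355 199.2118]
58.33247863247863
```

View pics/w2.png

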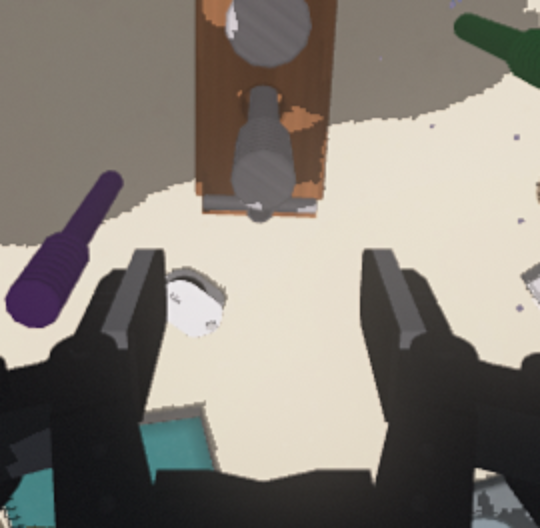

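```bash
python3 - <<'E'
from h import *
np.set_printoptions(precision=4,suppress=True)
w=camera("wrist");s=camera("scene");t=camera("top")
st=read_state();p=st["tcp_pos"];R=st["tool_rot"]
for n,c,uv in (("w",w,(262,210.5)),("s",s,(233,219.3)),("t",t,(192.5,222))):
    q=atz(c,uv,.144);print(n,q,"tool d",(R.T@(q-p))*1000)
for d in (-.003,-.006,-.01): print(proj(w,p+R@np.array([.011,.025,d])),proj(w,p+R@np.array([.011,-.025,d])))
E
```

```text
w [0.461  0.1403 0.144 ] tool d [ 7.2476 -0.0878 48.9683]
s [0.4591 0.1361 0.144 ] tool d [ 2.684  -0.9543 48.9652]
t [0.4593 0.1361 0.144 ] tool d [ 2.8157 -0.7454 48.9655]
[312.0727 241.5332] [212.777  241.6475]
[313.021 244.348] [211.8743 244.4643]
[314.3418 248.2684] [210.617  248.3876]
```

Call:
servo_tool --steps '[{"slide":[5.5,-0.5,10],"rot":[0,0,0]},{"slide":[0,0,20],"rot":[0,0,0]},{"slide":[0,0,20],"rot":[0,0,0]},{"slide":[0,0,20],"rot":[0,0,0]},{"slide":[0,0,12],"rot":[0,0,0]},{"slide":[0,0,6],"rot":[0,0,0]},{"slide":[0,0,0],"rot":[0,0,0]},{"slide":[0,0,0],"rot":[0,0,0]}]'

```text
clock: 5.68
tcp_pos: [0.4599, 0.1392, 0.1043]
tool_rot: [[0.238, 0.971, -0.0], [0.971, -0.238, -0.0], [-0.0, -0.0, -1.0]]
ft_force: [-0.3, 0.5, 0.5]
gripper_width: 0.0501
grasp_force: 0.0
```

```bash
python3 - <<'E'
from h import *
w=camera("wrist");print(read_state()["tcp_pos"],read_state()["ft_force"])
im=w["image"][100:384,130:400];cv2.imwrite("pics/w3.png",cv2.resize(im,(0,0),fx=2,fy=2))
E
```

```text
[0.46017024 0.13917367 0.10473695] [0.6939012  0.18871726 0.60008727]
```

View pics/w3.png

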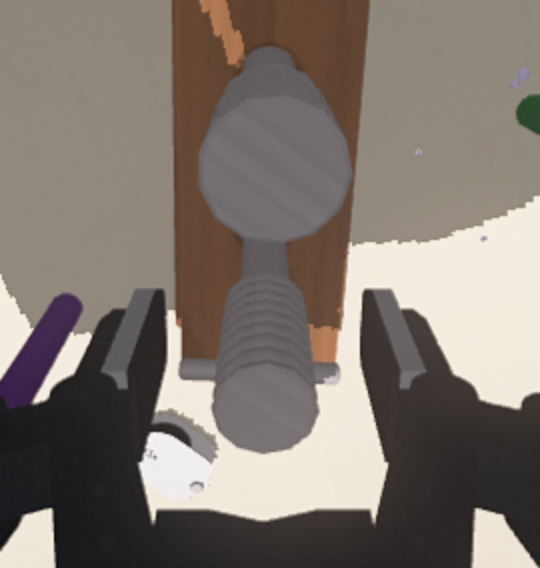

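Rod top is now at wrist px (263,301), centred between the pads. Now close.

```bash
python3 - <<'E'
from h import *
w=camera("wrist");st=read_state();p=st["tcp_pos"];R=st["tool_rot"]
for z in(.142,.144,.146):print((R.T@(atz(w,(263,301.5),z)-p))*1000)
E
```

```text
[  1.88174456  -0.24047374 -37.03961338]
[  3.4311661   -0.25174401 -39.03880647]
[  4.98058764  -0.26301427 -41.03799955]
```

Call:
servo_tool --steps '[{"slide":[0,0,0],"rot":[0,0,0]},{"slide":[0,0,0],"rot":[0,0,0]},{"slide":[0,0,0],"rot":[0,0,0]},{"slide":[0,0,0],"rot":[0,0,0]},{"slide":[0,0,0],"rot":[0,0,0]},{"slide":[0,0,0],"rot":[0,0,0]}]' --fingers 10 --squeeze 80

```text
clock: 6.28
tcp_pos: [0.4603, 0.1391, 0.105]
tool_rot: [[0.238, 0.971, 0.001], [0.971, -0.238, 0.0], [0.001, 0.001, -1.0]]
ft_force: [-0.3, -0.1, 9.9]
gripper_width: 0.0207
grasp_force: 77.7
```

Call:
servo_tool --steps '[{"slide":[0,0,-5],"rot":[0,0,0]},{"slide":[0,0,-10],"rot":[0,0,0]},{"slide":[0,0,-16],"rot":[0,0,0]},{"slide":[0,0,-20],"rot":[0,0,0]},{"slide":[0,0,-20],"rot":[0,0,0]},{"slide":[0,0,-20],"rot":[0,0,0]},{"slide":[0,0,-16],"rot":[0,0,0]},{"slide":[0,0,-10],"rot":[0,0,0]}]'

```text
clock: 6.95
tcp_pos: [0.4602, 0.1391, 0.2234]
tool_rot: [[0.238, 0.971, 0.002], [0.971, -0.238, 0.0], [0.001, 0.002, -1.0]]
ft_force: [0.6, -0.0, -1.2]
gripper_width: 0.0201
grasp_force: 78.2
```

Call:
servo_tool --steps '[{"slide":[-10,5,0],"rot":[0,0,0]},{"slide":[-25,12,0],"rot":[0,0,0]},{"slide":[-36,16,0],"rot":[0,0,0]},{"slide":[-36,16,0],"rot":[0,0,0]},{"slide":[-36,16,0],"rot":[0,0,0]},{"slide":[-36,16,0],"rot":[0,0,0]},{"slide":[-36,16,0],"rot":[0,0,0]},{"slide":[-36,16,0],"rot":[0,0,0]},{"slide":[-36,16,0],"rot":[0,0,0]},{"slide":[-24,12,0],"rot":[0,0,0]}]'

```text
clock: 7.78
tcp_pos: [0.5223, -0.2006, 0.2208]
tool_rot: [[0.24, 0.971, -0.0], [0.971, -0.24, -0.0], [-0.001, -0.0, -1.0]]
ft_force: [0.2, -0.2, -1.3]
gripper_width: 0.0206
grasp_force: 78.2
```

Call:
servo_tool --steps '[{"slide":[-10,4,0],"rot":[0,0,0]},{"slide":[0,0,0],"rot":[0,0,0]},{"slide":[0,0,0],"rot":[0,0,0]},{"slide":[0,0,0],"rot":[0,0,0]}]'

```text
clock: 8.12
tcp_pos: [0.5236, -0.2063, 0.221]
tool_rot: [[0.238, 0.971, -0.001], [0.971, -0.238, 0.001], [0.0, -0.001, -1.0]]
ft_force: [-0.1, 0.4, -1.5]
gripper_width: 0.0203
grasp_force: 78.2
```

```bash
python3 - <<'E'
from h import *
np.set_printoptions(precision=4,suppress=True)
C={n:camera(n) for n in("wrist","scene","top")}
st=read_state();p=st["tcp_pos"];R=st["tool_rot"];print(p,st["ft_force"],st["moment"])
for n,c in C.items():
    for q in("borer_mouth","rod_tip"):
        for r in spot_point(q,c)[:2]: print(n,q,r["xy"],round(r["score"],2),(R.T@(atz(c,r["xy"],.112 if q=="borer_mouth" else p[2]-.091)-p))*1000)
    print("proj tip guess",n,proj(c,p+R@np.array([0,0,.091])),"mouth",proj(c,(.526,-.221,.112)))
o=np.zeros((600,800,3),np.uint8)
o[:,:400]=cv2.resize(C["wrist"]["image"][84:384,160:360],(400,600),interpolation=3)
o[:300,400:]=cv2.resize(C["scene"]["image"][95:170,254:354],(400,300),interpolation=3)
o[300:,400:]=cv2.resize(C["top"]["image"][145:220,330:430],(400,300),interpolation=3)
cv2.imwrite("pics/m1.png",o)
E
```

```text
[ 0.524  -0.2062  0.2213] [ 1.051   1.0353 -0.621 ] [-0.0187  0.0344 -0.0209]
wrist borer_mouth [269.7, 203.8] 0.78 [-10.1177   6.0188 109.3373]
wrist rod_tip [267.5, 180.4] 0.22 [16.2609  3.6427 91.0017]
proj tip guess wrist [262.8576 199.9226] mouth [269.0249 207.9399]
scene borer_mouth [304.1, 137.8] 0.89 [-18.6915  10.5102 109.3347]
scene borer_mouth [232.6, 245.7] 0.65 [ 345.8655 -186.3821  109.4433]
scene rod_tip [201.4, 230.9] 0.76 [ 389.8156 -123.1706   91.0943]
scene rod_tip [301.7, 140.2] 0.66 [ 7.2188 -8.5868 91.0033]
proj tip guess scene [301.8247 137.4891] mouth [303.9048 139.4205]
top borer_mouth [176.2, 138.5] 0.33 [393.4617  10.7751 109.4019]
top rod_tip [197.2, 175.0] 0.66 [331.9553 -54.5227  91.0677]
top rod_tip [221.0, 274.0] 0.5 [ 246.0638 -225.3548   91.0963]
proj tip guess top [375.4641 183.0568] mouth [380.9052 183.374 ]
```

View pics/m1.png

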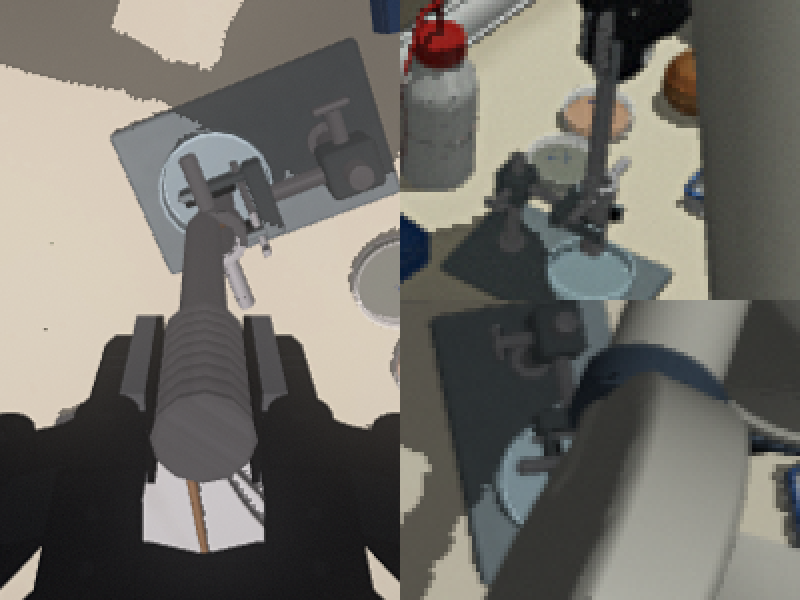

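Wrist crop: rod shaft tip ends at about (213,220), just over the borer hub, whose handle lies at (240,280) and (195,175). Scene shows the rod nearly over the mouth. I shift it to a clean background to measure the rod's tip offset and tilt in the grip.

Call:
servo_tool --steps '[{"slide":[0,-15,0],"rot":[0,0,0]},{"slide":[0,-25,0],"rot":[0,0,0]},{"slide":[0,-20,0],"rot":[0,0,0]},{"slide":[0,0,0],"rot":[0,0,0]},{"slide":[0,0,0],"rot":[0,0,0]}]'

```text
clock: 8.98
tcp_pos: [0.4654, -0.1928, 0.2216]
tool_rot: [[0.238, 0.971, 0.0], [0.971, -0.238, -0.0], [-0.0, 0.0, -1.0]]
ft_force: [0.9, 0.6, -0.8]
gripper_width: 0.0201
grasp_force: 78.5
```

```bash
python3 - <<'E'
from h import *
import pickle
np.set_printoptions(precision=3,suppress=True,linewidth=150)
C={n:camera(n) for n in("wrist","scene")}
st=read_state();pickle.dump((C,st),open("d1.pkl","wb"))
p=st["tcp_pos"];R=st["tool_rot"];print(p)
w=C["wrist"]
for z in(-.039,.005,.05,.091): print(z,proj(w,p+R@np.array([0,0,z])),proj(w,p+R@np.array([0,.0071,z])))
g=w["image"].mean(2).astype(int)
for v in range(184,250,6): print(v,g[v,242:292:1])
m=[r for r in silhouettes("push_rod",w)]
for r in m[:4]: print(r["extent"],r["score"])
print("col",g[180:230:1,264],g[180:230,266])
o=np.zeros((600,800,3),np.uint8)
o[:,:400]=cv2.resize(w["image"][180:330,215:315],(400,600),interpolation=0)
u=proj(C["scene"],p+R@np.array([0,0,.04])).astype(int);print(u)
o[:,400:]=cv2.resize(C["scene"]["image"][u[1]-45:u[1]+45,u[0]-30:u[0]+30],(400,600),interpolation=0)
cv2.imwrite("pics/m2.png",o)
E
```

```text
[ 0.467 -0.193  0.222]
-0.039 [266.43 308.52] [283.998 308.515]
0.005 [265.201 253.902] [278.367 253.896]
0.05 [264.452 220.581] [274.932 220.575]
0.091 [263.994 200.203] [272.831 200.198]
184 [214 213 213 214 214 213 212 212 213 212 212 213 212 213 212 212 213 212 212 212 212 212 212 211 212 212 212 212 211 212 212 212 212 211 213 205 132
 120 136 142 141 141 141 142 141 142 142 141 142 151]
190 [214 213 213 213 213 213 214 214 212 212 212 211 213 213 214 216 218 220 213 174 194 200 219 218 214 214 213 212 212 212 212 211 212 212 211 212 212
 213 188 104 134 144 142 142 142 142 142 140 141 140]
196 [214 213 213 213 214 214 213 213 214 215 214 181  81  90  91  92  91  91  93  91  91  92  90  91  91  89  84 129 222 214 212 212 212 212 211 212 211
 211 212 214 204 130 127 138 141 141 140 140 140 140]
202 [213 213 213 213 213 214 214 213 214 212 170  82  89  90  92  91  91  92  91  91  91  91  91  90  90  90  88  83 122 220 214 211 212 211 211 211 211
 212 212 211 212 212 213 192 116 133 142 140 139 140]
208 [213 212 212 213 213 214 213 213 217 207 106  85  89  91  91  91  91  92  92  9
[... 1119 characters left out ...]
11 210 209 209 210 210 210 210 211 210]
244 [186 210  95  85  91  92  88  89  93  93  95  94  94  94  92  87  87  87  87  87  87  86  86  85  89  94  95  93  92  90  90  90  85  84  87  85  88
 132 192 158  39  45  47  58  88  87  86  86  87  87]
[234.5, 191.1, 288.5, 326.5] 0.68
col [213 212 212 212 212 212 212 211 212 214 219 149  94  89  92  91  90  90  91  90  91  91  91  91  90  90  91  90  90  91  90  89  90  90  90  90  90
  89  91  89  90  89  89  89  89  89  88  88  88  88] [212 212 212 213 212 212 212 212 212 212 214 200 127  89  89  91  91  91  91  90  91  90  90  91  91  89  90  91  89  90  90  90  90  90  90  89  89
  89  90  89  89  90  90  89  89  88  88  89  88  87]
[317 135]
```

View pics/m2.png

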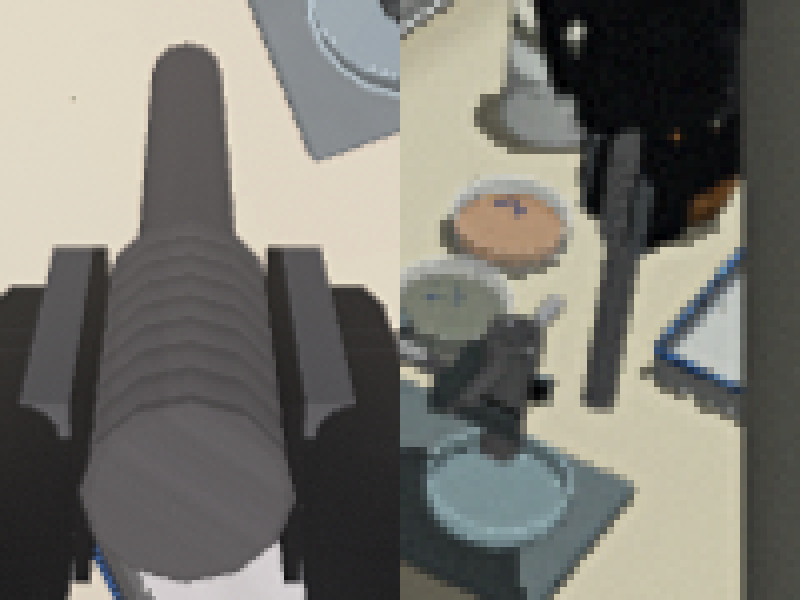

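Wrist crop: clean shaft, edges at rows 196–232 centred on column 261.2, top disc centred at (262,304), so there is almost no tilt in y. Next I bring the tip beside the mouth at nearly the same height, so calibration errors cancel.

Call:
servo_tool --steps '[{"slide":[-3,10,4],"rot":[0,0,0]},{"slide":[-4,12,4],"rot":[0,0,0]},{"slide":[-3,10,4],"rot":[0,0,0]},{"slide":[0,0,0],"rot":[0,0,0]},{"slide":[0,0,0],"rot":[0,0,0]},{"slide":[0,0,0],"rot":[0,0,0]}]'

```text
clock: 9.63
tcp_pos: [0.4946, -0.2103, 0.2089]
tool_rot: [[0.238, 0.971, -0.001], [0.971, -0.238, 0.001], [0.0, -0.001, -1.0]]
ft_force: [0.5, 0.5, -0.8]
gripper_width: 0.0206
grasp_force: 78.5
```

```bash
python3 - <<'E'
from h import *
import pickle
np.set_printoptions(precision=4,suppress=True,linewidth=150)
C={n:camera(n) for n in("wrist","scene")}
st=read_state();pickle.dump((C,st),open("d2.pkl","wb"))
p=st["tcp_pos"];R=st["tool_rot"];print(p)
w=C["wrist"]
P=np.array(w["pose"]);print("cam in tool",R.T@(P[:3,3]-p),R.T@P[:3,:3])
C1,s1=pickle.load(open("d1.pkl","rb"));P1=np.array(C1["wrist"]["pose"]);print("d1",s1["tool_rot"].T@(P1[:3,3]-s1["tcp_pos"]),s1["tool_rot"].T@P1[:3,:3])
for n in C: print(n,[(r["xy"],round(r["score"],2)) for r in spot_point("borer_mouth",C[n])[:2]],[(r["xy"],round(r["score"],2)) for r in spot_point("rod_tip",C[n])[:3]])
o=np.zeros((600,800,3),np.uint8)
o[:,:500]=cv2.resize(w["image"][170:290,240:340],(500,600),interpolation=0)
o[:,500:]=cv2.resize(C["scene"]["image"][95:175,285:325],(300,600),interpolation=0)
cv2.imwrite("pics/m3.png",o)
E
```

```text
[ 0.4944 -0.2102  0.2093]
cam in tool [ 0.0832 -0.0005 -0.142 ] [[-0.0007 -0.9474 -0.32  ]
 [ 1.     -0.0005 -0.0006]
 [ 0.0004 -0.32    0.9474]]
d1 [ 0.0835 -0.0019 -0.1424] [[-0.0009 -0.9474 -0.32  ]
 [ 1.     -0.0006 -0.001 ]
 [ 0.0007 -0.32    0.9474]]
wrist [([300.4, 199.2], 0.9)] [([260.2, 200.4], 0.67)]
scene [([303.8, 138.0], 0.85), ([301.6, 161.3], 0.17)] [([269.5, 266.4], 0.76), ([200.6, 233.4], 0.48), ([311.8, 144.9], 0.47)]
```

View pics/m3.png

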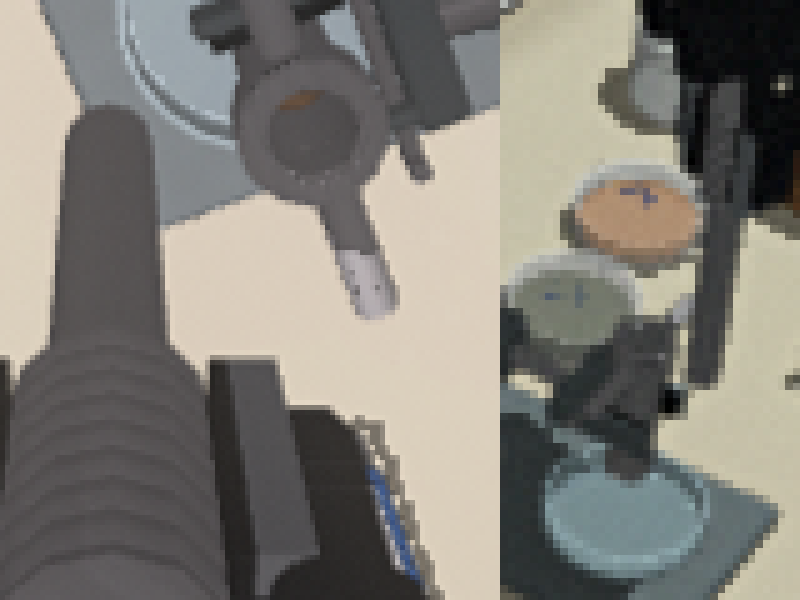

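Wrist crop: rod tip end at (109,105), bore centred at about (314,136), with cork visible at (300,98) inside. Next I fit both numerically.

```bash
cat > fit.py <<'E'
from h import *
import pickle
from scipy.optimize import least_squares
T=np.eye(4);T[:3,:3]=[[0,-.9474,-.32],[1,0,0],[0,-.32,.9474]];T[:3,3]=[.0833,0,-.142]
def cam(w): return dict(w,pose=T)
def mouth(w,z,c0,r=.0076,lo=.6,hi=1.6):
    """fit circle of radius r at tool-height z to strongest radial edges; returns tool xy"""
    c=cam(w);g=cv2.GaussianBlur(w["image"].mean(2).astype(np.float32),(0,0),.7)
    a=np.linspace(0,2*np.pi,73)[:-1];s=np.linspace(lo,hi,81)*r
    xy=np.array(c0,float);
    for it in range(4):
        prof=[]
        for t in a:
            uv=np.array([proj(c,[xy[0]+q*np.cos(t),xy[1]+q*np.sin(t),z]) for q in s],np.float32)
            prof.append(cv2.remap(g,uv[None,:,0],uv[None,:,1],1)[0])
        prof=np.array(prof);G=np.gradient(prof,axis=1);k=G.argmax(1);ok=G.max(1)>0.3
        rr=s[k]
        f=lambda q:(np.hypot(xy[0]+rr*np.cos(a)-q[0],xy[1]+rr*np.sin(a)-q[1])-q[2])[ok]
        o=least_squares(f,[*xy,r],loss="soft_l1",f_scale=.0003);xy=o.x[:2]
    return o.x*1000,np.median(np.abs(o.fun))*1000,ok.sum()
def tip_pred(x,y,z):
    c=cam(W);a=np.linspace(0,2*np.pi,120)
    return np.array([proj(c,[x+.0063*np.cos(t),y+.0063*np.sin(t),z]) for t in a]+[proj(c,[x+.0071*np.cos(t),y+.0071*np.sin(t),z-.0008]) for t in a])
E
python3 - <<'E'
import fit;from fit import *
np.set_printoptions(precision=3,suppress=True)
(C,st)=pickle.load(open("d2.pkl","rb"));w=C["wrist"];fit.W=w;c=cam(w);print(w["cx"],w["cy"],w["fx"])
zm=st["tcp_pos"][2]-.112
q=atz(c,(302.3,196.7),zm);print("hand px",q*1000, "net",atz(c,(300.4,199.2),zm)*1000)
print("bore",mouth(w,zm,q[:2],.0076));print("hub",mouth(w,zm,q[:2],.013,.8,1.25))
g=w["image"].mean(2);print(g[185:195,255:268].astype(int))
for v in (192,194,196,198,200): print(v,g[v,248:276].astype(int))
for z in(.090,.091,.092):
  for x in(0,.002,.004): u=tip_pred(x,0,z);print(z,x,"top row",u[:,1].min(),"L,R",u[:,0].min(),u[:,0].max())
for x in(0,.002,.004): print("topdisc",x,proj(c,[x+.011,0,-.039])[1],proj(c,[x-.011,0,-.039])[1])
g1=pickle.load(open("d1.pkl","rb"))[0]["wrist"]["image"].mean(2)
print(g1[276:286,262].astype(int),g1[318:332,262].astype(int))
E
```

```text
261.2989011526361 194.73989103900945 308.4373524343874
hand px [ 0.786 33.644 97.268] net [-1.39  32.174 97.268]
bore (array([-1.693, 33.407, 10.024]), np.float64(1.09521990253036), np.int64(72))
hub (array([ 2.461, 33.4  , 13.613]), np.float64(0.4025095607858983), np.int64(60))
[[129 140 139 138 137 137 137 135 135 136 132 139 182]
 [124 136 139 138 138 136 136 135 136 136 134 137 172]
 [111 129 139 139 137 137 138 136 135 136 135 136 148]
 [128 123 135 136 137 136 136 137 135 136 136 134 138]
 [185 114 132 139 138 138 137 138 137 137 136 135 135]
 [200 136 127 140 141 136 118 128 130 139 137 137 135]
 [199 129 108 113  98  97  90  94  96 108 111 130 138]
 [203 133  86  87  83  83  85  83  83  86  87  98 121]
 [153  96  83  83  85  85  85  84  85  84  84  83  94]
 [ 92  82  86  86  85  85  85  85  84  85  85  85  84]]
192 [204 205 203 204 205 206 209 203 133  86  87  83  83  85  83  83  86  87
  98 121 138 136 134 145 171 170 129 103]
194 [205 205 204 205 208 202 150  92  82  86  86  85  85  85  85  84  85  85
  85  84  92 120 137 135 135 142 159 175]
196 [205 204 205 206 206 172  7
[... 564 characters left out ...]
top row 192.0740320776672 L,R 252.42188215812914 270.1759201471431
0.091 0.002 top row 189.66918830885874 L,R 252.39879050365238 270.19901180161986
0.091 0.004 top row 187.25168175475065 L,R 252.3755783999137 270.22222390535853
0.092 0 top row 191.68199218066903 L,R 252.45584588893362 270.14195641633864
0.092 0.002 top row 189.2854345924901 L,R 252.4329308231666 270.16487148210564
0.092 0.004 top row 186.87630684009363 L,R 252.4098966889432 270.18790561632903
topdisc 0 285.5376693541921 330.85359968179966
topdisc 0.002 281.154554706646 326.94138001647013
topdisc 0.004 276.7244669236303 322.9895674317947
[88 91 83 76 87 96 97 97 97 97] [ 94  95  96  97  97  94  88 146 201 209 208 209 208 208]
```

```bash
python3 - <<'E'
import fit;from fit import *
np.set_printoptions(precision=3,suppress=True,linewidth=220)
(C,st)=pickle.load(open("d2.pkl","rb"));w=C["wrist"];c=cam(w)
g=w["image"].mean(2).astype(int)
print("rows 176..216, cols 286..318");
for v in range(178,216): print(v,g[v,284:320])
zm=st["tcp_pos"][2]-.112
for x in(0,.001,.002): print(x,"bore",[proj(c,[x+s*.0076,.0335,zm])[1].round(2) for s in(1,-1)],"hub",[proj(c,[x+s*.013,.0335,zm])[1].round(2) for s in(1,-1)],"col",[proj(c,[x,.0335+s*r,zm])[0].round(2) for r in(.0076,.013) for s in(1,-1)])
# scene tilt
for f in("d1","d2"):
    (C,st)=pickle.load(open(f+".pkl","rb"));s=C["scene"];p=st["tcp_pos"];R=st["tool_rot"];G=cv2.GaussianBlur(s["image"].mean(2).astype(np.float32),(0,0),.6)
    res=[]
    for z in np.arange(.020,.086,.004):
        a=proj(s,p+R@[0,0,z]);b=proj(s,p+R@[0,0,z+.01]);d=(b-a)/np.linalg.norm(b-a);n=np.array([-d[1],d[0]])
        k=np.linspace(-9,9,181);uv=(a+k[:,None]*n).astype(np.float32);pr=cv2.remap(G,uv[None,:,0],uv[None,:,1],1)[0];gr=np.gradient(pr)
        i,j=gr.argmin(),gr.argmax();res.append((z,k[i],k[j],(k[i]+k[j])/2))
    res=np.array(res);print(f,res);px=np.linalg.norm(b-a)
    P=np.array(s["pose"]);m=P[:3,:3]@np.array([n[0],n[1],0]);dep=np.linalg.inv(P)@np.append(p,1);print("mm per px",dep[2]/s["fx"]*1000,"n in tool",R.T@m)
E
```

```text
rows 176..216, cols 286..318
178 [ 42  40  41  42  45  58  77  89  93  98  98  99  98  97  96  90  82  80  80  80  77  85 123 153 166 163 163 155 104  82  91  92  89  62  63  73]
179 [ 37  45  65  54  73  75  79  83  91  95  98  99  99  97  95  90  80  80  80  78  78  76  83  99 123 152 165 164 143  78  89  92  89  67  59  71]
180 [101 149 105  71  77  80  79  79  91  95  98  99 100  94  87  83  80  80  79  80  79  77  77  76  82  97 126 168 157 104  85  91  91  81  59  66]
181 [159 168 148  72  76  79  78  78  84  91  94  92  89  83  79  71  84  82  83  82  82  83  82  79  76  75  86 128 160 107  82  91  92  86  64  63]
182 [164 166 155  68  74  77  79  79  79  81  83  82  76  65  95  90  92  90  90  91  92  95  95  90  86  79  75  91 140 147  79  90  92  91  82  61]
183 [163 164 160 102  75  78  79  79  80  78  76  65  93  89  96  98 100  97  96  95  97  97  97  96  94  90  85  79 104 144  96  87  91  93  86  59]
184 [162 164 158 110  73  78  78  79  74  65  90  88  97  97  98  98  99  98  95  95  97  96  96  96  97  96  91  86  88 106  86  85  92  93  86  63]
185 [163 163 166 149 
[... 5653 characters left out ...]
2.    -0.55 ]
 [ 0.084 -3.4    1.6   -0.9  ]]
mm per px 2.5543995227384837 n in tool [ 0.752  0.652 -0.094]
d2 [[ 0.02  -3.     2.5   -0.25 ]
 [ 0.024 -3.3    1.6   -0.85 ]
 [ 0.028 -2.9    1.4   -0.75 ]
 [ 0.032 -3.1    1.7   -0.7  ]
 [ 0.036 -3.2    2.1   -0.55 ]
 [ 0.04  -2.9    1.9   -0.5  ]
 [ 0.044 -3.1    1.8   -0.65 ]
 [ 0.048 -3.2    1.6   -0.8  ]
 [ 0.052 -3.2    2.2   -0.5  ]
 [ 0.056 -3.4    2.    -0.7  ]
 [ 0.06  -3.5    2.6   -0.45 ]
 [ 0.064 -3.     2.5   -0.25 ]
 [ 0.068 -3.1    1.8   -0.65 ]
 [ 0.072 -3.1    1.6   -0.75 ]
 [ 0.076 -3.1    2.2   -0.45 ]
 [ 0.08  -3.1    1.7   -0.7  ]
 [ 0.084 -3.1    1.6   -0.75 ]]
mm per px 2.6229530720040164 n in tool [ 0.76   0.645 -0.086]
```

Fit in tool axes: tip at about (1.4, 0.0), mouth at (1.35, 33.6), tilt negligible in both views. So I shift +33.6 mm in y and then feel down gently.

Call:
servo_tool --steps '[{"slide":[0,8,0],"rot":[0,0,0]},{"slide":[0,12,0],"rot":[0,0,0]},{"slide":[0,9,0],"rot":[0,0,0]},{"slide":[0,4.6,0],"rot":[0,0,0]},{"slide":[0,0,0.5],"rot":[0,0,0]},{"slide":[0,0,0.5],"rot":[0,0,0]},{"slide":[0,0,0.5],"rot":[0,0,0]},{"slide":[0,0,0.5],"rot":[0,0,0]},{"slide":[0,0,0.5],"rot":[0,0,0]},{"slide":[0,0,0.5],"rot":[0,0,0]}]'

```text
clock: 10.77
tcp_pos: [0.5271, -0.2183, 0.2063]
tool_rot: [[0.238, 0.971, -0.0], [0.971, -0.238, 0.0], [0.0, -0.0, -1.0]]
ft_force: [0.5, 0.0, -0.8]
gripper_width: 0.0205
grasp_force: 78.5
```

Call:
servo_tool --steps '[{"slide":[0,0,0.4],"rot":[0,0,0]},{"slide":[0,0,0.4],"rot":[0,0,0]},{"slide":[0,0,0.4],"rot":[0,0,0]},{"slide":[0,0,0.4],"rot":[0,0,0]}]'

```text
clock: 11.1
tcp_pos: [0.5273, -0.2183, 0.2046]
tool_rot: [[0.238, 0.971, 0.0], [0.971, -0.238, -0.0], [-0.0, 0.0, -1.0]]
ft_force: [0.3, -0.2, -0.8]
gripper_width: 0.0201
grasp_force: 78.5
```

Call:
servo_tool --steps '[{"slide":[0,0,0.4],"rot":[0,0,0]},{"slide":[0,0,0.3],"rot":[0,0,0]},{"slide":[0,0,0.3],"rot":[0,0,0]},{"slide":[0,0,0.3],"rot":[0,0,0]}]'

```text
clock: 11.43
tcp_pos: [0.5273, -0.2183, 0.2033]
tool_rot: [[0.238, 0.971, -0.0], [0.971, -0.238, -0.0], [-0.0, 0.0, -1.0]]
ft_force: [0.3, 1.2, -1.7]
gripper_width: 0.02
grasp_force: 78.5
```

Call:
servo_tool --steps '[{"slide":[0,0,0.3],"rot":[0,0,0]},{"slide":[0,0,0.3],"rot":[0,0,0]},{"slide":[0,0,0.3],"rot":[0,0,0]}]'

```text
clock: 11.68
tcp_pos: [0.5273, -0.2183, 0.2024]
tool_rot: [[0.238, 0.971, -0.0], [0.971, -0.238, -0.0], [-0.0, -0.0, -1.0]]
ft_force: [-0.3, -0.2, -1.6]
gripper_width: 0.0203
grasp_force: 78.5
```

Call:
servo_tool --steps '[{"slide":[0,0,0.3],"rot":[0,0,0]},{"slide":[0,0,0.3],"rot":[0,0,0]},{"slide":[0,0,0.3],"rot":[0,0,0]}]'

```text
clock: 11.93
tcp_pos: [0.5273, -0.2184, 0.2016]
tool_rot: [[0.238, 0.971, 0.0], [0.971, -0.238, -0.0], [-0.0, 0.0, -1.0]]
ft_force: [0.6, -0.4, -1.0]
gripper_width: 0.0205
grasp_force: 78.5
```

Call:
servo_tool --steps '[{"slide":[0,0,0.3],"rot":[0,0,0]},{"slide":[0,0,0.3],"rot":[0,0,0]},{"slide":[0,0,0],"rot":[0,0,0]}]'

```text
clock: 12.18
tcp_pos: [0.5272, -0.2183, 0.2009]
tool_rot: [[0.238, 0.971, -0.0], [0.971, -0.238, 0.0], [0.0, -0.0, -1.0]]
ft_force: [0.1, 0.3, -1.4]
gripper_width: 0.0203
grasp_force: 78.5
```

Call:
servo_tool --steps '[{"slide":[0,0,0.4],"rot":[0,0,0]},{"slide":[0,0,0.4],"rot":[0,0,0]},{"slide":[0,0,0.4],"rot":[0,0,0]},{"slide":[0,0,0.4],"rot":[0,0,0]}]'

```text
clock: 12.52
tcp_pos: [0.5273, -0.2184, 0.1994]
tool_rot: [[0.238, 0.971, 0.0], [0.971, -0.238, -0.0], [-0.0, 0.0, -1.0]]
ft_force: [-0.5, -0.6, -0.6]
gripper_width: 0.0204
grasp_force: 78.5
```

Call:
servo_tool --steps '[{"slide":[0,0,0.4],"rot":[0,0,0]},{"slide":[0,0,0.4],"rot":[0,0,0]},{"slide":[0,0,0.4],"rot":[0,0,0]},{"slide":[0,0,0.4],"rot":[0,0,0]}]'

```text
clock: 12.85
tcp_pos: [0.5273, -0.2184, 0.1978]
tool_rot: [[0.238, 0.971, 0.0], [0.971, -0.238, -0.0], [-0.0, 0.0, -1.0]]
ft_force: [-0.4, -0.4, -0.7]
gripper_width: 0.0201
grasp_force: 78.5
```

Call:
servo_tool --steps '[{"slide":[0,0,0.5],"rot":[0,0,0]},{"slide":[0,0,0.5],"rot":[0,0,0]},{"slide":[0,0,0.5],"rot":[0,0,0]},{"slide":[0,0,0.5],"rot":[0,0,0]},{"slide":[0,0,0.5],"rot":[0,0,0]},{"slide":[0,0,0.5],"rot":[0,0,0]}]'

```text
clock: 13.35
tcp_pos: [0.5273, -0.2183, 0.1947]
tool_rot: [[0.238, 0.971, 0.0], [0.971, -0.238, -0.0], [-0.0, 0.0, -1.0]]
ft_force: [0.2, -2.1, -1.9]
gripper_width: 0.0201
grasp_force: 78.5
```

Call:
servo_tool --steps '[{"slide":[0,0,0.5],"rot":[0,0,0]},{"slide":[0,0,0.5],"rot":[0,0,0]},{"slide":[0,0,0.5],"rot":[0,0,0]},{"slide":[0,0,0.5],"rot":[0,0,0]},{"slide":[0,0,0.5],"rot":[0,0,0]},{"slide":[0,0,0.5],"rot":[0,0,0]}]'

```text
clock: 13.85
tcp_pos: [0.5273, -0.2184, 0.1918]
tool_rot: [[0.238, 0.971, 0.0], [0.971, -0.238, -0.0], [-0.0, 0.0, -1.0]]
ft_force: [0.6, -1.3, 0.2]
gripper_width: 0.0202
grasp_force: 78.5
```

Call:
servo_tool --steps '[{"slide":[-0.2,0,0],"rot":[0,0,0]},{"slide":[-0.2,0,0.2],"rot":[0,0,0]},{"slide":[0,0,0.4],"rot":[0,0,0]},{"slide":[0,0,0.4],"rot":[0,0,0]},{"slide":[0,0,0],"rot":[0,0,0]}]'

```text
clock: 14.27
tcp_pos: [0.5271, -0.2187, 0.1907]
tool_rot: [[0.238, 0.971, -0.0], [0.971, -0.238, 0.0], [0.0, -0.0, -1.0]]
ft_force: [0.1, -1.1, -1.5]
gripper_width: 0.0199
grasp_force: 78.4
```

Call:
servo_tool --steps '[{"slide":[0,0,0.5],"rot":[0,0,0]},{"slide":[0,0,0.5],"rot":[0,0,0]},{"slide":[0,0,0.5],"rot":[0,0,0]},{"slide":[0,0,0.5],"rot":[0,0,0]},{"slide":[0,0,0.5],"rot":[0,0,0]}]'

```text
clock: 14.68
tcp_pos: [0.5272, -0.2187, 0.1882]
tool_rot: [[0.238, 0.971, -0.0], [0.971, -0.238, 0.0], [0.0, -0.0, -1.0]]
ft_force: [0.3, -0.2, -0.6]
gripper_width: 0.0202
grasp_force: 78.4
```

Call:
servo_tool --steps '[{"slide":[0,0,0.5],"rot":[0,0,0]},{"slide":[0,0,0.5],"rot":[0,0,0]},{"slide":[0,0,0.5],"rot":[0,0,0]},{"slide":[0,0,0.5],"rot":[0,0,0]},{"slide":[0,0,0.5],"rot":[0,0,0]},{"slide":[0,0,0.5],"rot":[0,0,0]}]'

```text
clock: 15.18
tcp_pos: [0.5272, -0.2187, 0.1852]
tool_rot: [[0.238, 0.971, -0.0], [0.971, -0.238, 0.0], [0.0, -0.0, -1.0]]
ft_force: [-0.2, -0.3, -1.6]
gripper_width: 0.0203
grasp_force: 78.4
```

Call:
servo_tool --steps '[{"slide":[0,0,0.5],"rot":[0,0,0]},{"slide":[0,0,0.5],"rot":[0,0,0]},{"slide":[0,0,0.5],"rot":[0,0,0]},{"slide":[0,0,0.5],"rot":[0,0,0]},{"slide":[0,0,0.5],"rot":[0,0,0]},{"slide":[0,0,0.5],"rot":[0,0,0]}]'

```text
clock: 15.68
tcp_pos: [0.5272, -0.2187, 0.1822]
tool_rot: [[0.238, 0.971, -0.0], [0.971, -0.238, 0.0], [-0.0, -0.0, -1.0]]
ft_force: [-0.7, -0.3, -0.8]
gripper_width: 0.02
grasp_force: 78.4
```

```bash
python3 -c "
from h import *
for i in range(4):
    s=read_state();print(s['ft_force'].round(2),s['moment'].round(3),s['tcp_pos'].round(4));camera('top')"
```

```text
[-0.71 -0.34 -0.82] [-0.02  -0.03   0.004] [ 0.5272 -0.2187  0.1822]
[-0.47 -0.27 -0.51] [ 0.001 -0.056 -0.005] [ 0.5271 -0.2187  0.1821]
[ 0.3  -0.04 -1.27] [0.023 0.01  0.014] [ 0.5271 -0.2187  0.1822]
[ 0.31 -0.9  -1.44] [ 0.031  0.013 -0.045] [ 0.5272 -0.2187  0.1822]
```

Call:
servo_tool --steps '[{"slide":[0,0,0.5],"rot":[0,0,0]},{"slide":[0,0,0.5],"rot":[0,0,0]},{"slide":[0,0,0.5],"rot":[0,0,0]},{"slide":[0,0,0.5],"rot":[0,0,0]},{"slide":[0,0,0.5],"rot":[0,0,0]},{"slide":[0,0,0.5],"rot":[0,0,0]},{"slide":[0,0,0.5],"rot":[0,0,0]},{"slide":[0,0,0.5],"rot":[0,0,0]}]'

```text
clock: 16.55
tcp_pos: [0.5272, -0.2187, 0.1782]
tool_rot: [[0.238, 0.971, -0.0], [0.971, -0.238, 0.0], [0.0, -0.0, -1.0]]
ft_force: [-0.3, 0.4, -1.5]
gripper_width: 0.0204
grasp_force: 78.4
```

Call:
servo_tool --steps '[{"slide":[0,0,0.5],"rot":[0,0,0]},{"slide":[0,0,0.5],"rot":[0,0,0]},{"slide":[0,0,0.5],"rot":[0,0,0]},{"slide":[0,0,0.5],"rot":[0,0,0]},{"slide":[0,0,0.5],"rot":[0,0,0]},{"slide":[0,0,0.5],"rot":[0,0,0]}]'

```text
clock: 17.05
tcp_pos: [0.5272, -0.2187, 0.1752]
tool_rot: [[0.238, 0.971, 0.0], [0.971, -0.238, -0.0], [-0.0, 0.0, -1.0]]
ft_force: [-0.6, -0.5, -1.5]
gripper_width: 0.0204
grasp_force: 78.4
```

Call:
servo_tool --steps '[{"slide":[0,0,0.5],"rot":[0,0,0]},{"slide":[0,0,0.5],"rot":[0,0,0]},{"slide":[0,0,0.5],"rot":[0,0,0]},{"slide":[0,0,0.5],"rot":[0,0,0]},{"slide":[0,0,0.5],"rot":[0,0,0]},{"slide":[0,0,0.5],"rot":[0,0,0]}]'

```text
clock: 17.55
tcp_pos: [0.5272, -0.2187, 0.1722]
tool_rot: [[0.238, 0.971, -0.0], [0.971, -0.238, 0.0], [0.0, -0.0, -1.0]]
ft_force: [-0.3, 0.5, -0.4]
gripper_width: 0.0203
grasp_force: 78.4
```

Call:
servo_tool --steps '[{"slide":[0,0,0.5],"rot":[0,0,0]},{"slide":[0,0,0.5],"rot":[0,0,0]},{"slide":[0,0,0.5],"rot":[0,0,0]},{"slide":[0,0,0.5],"rot":[0,0,0]},{"slide":[0,0,0.5],"rot":[0,0,0]},{"slide":[0,0,0.5],"rot":[0,0,0]}]'

```text
clock: 18.05
tcp_pos: [0.5272, -0.2188, 0.1692]
tool_rot: [[0.238, 0.971, 0.0], [0.971, -0.238, -0.0], [-0.0, 0.0, -1.0]]
ft_force: [-0.6, -0.1, -0.6]
gripper_width: 0.0204
grasp_force: 78.4
```

Call:
servo_tool --steps '[{"slide":[0,0,0.5],"rot":[0,0,0]},{"slide":[0,0,0.5],"rot":[0,0,0]},{"slide":[0,0,0.5],"rot":[0,0,0]},{"slide":[0,0,0.5],"rot":[0,0,0]},{"slide":[0,0,0.5],"rot":[0,0,0]},{"slide":[0,0,0.5],"rot":[0,0,0]}]'

```text
clock: 18.55
tcp_pos: [0.5273, -0.2188, 0.1664]
tool_rot: [[0.238, 0.971, 0.0], [0.971, -0.238, -0.0], [-0.0, 0.0, -1.0]]
ft_force: [-1.3, 0.4, 10.0]
gripper_width: 0.0206
grasp_force: 79.4
```

Call:
servo_tool --steps '[{"slide":[0,0,0.5],"rot":[0,0,0]},{"slide":[0,0,0.5],"rot":[0,0,0]},{"slide":[0,0,0.5],"rot":[0,0,0]},{"slide":[0,0,0.5],"rot":[0,0,0]},{"slide":[0,0,0.5],"rot":[0,0,0]},{"slide":[0,0,0.5],"rot":[0,0,0]}]'

```text
clock: 19.05
tcp_pos: [0.5274, -0.2189, 0.1639]
tool_rot: [[0.238, 0.971, 0.001], [0.971, -0.238, -0.0], [-0.0, 0.001, -1.0]]
ft_force: [-2.1, 0.6, 10.2]
gripper_width: 0.0202
grasp_force: 79.5
```

Call:
servo_tool --steps '[{"slide":[0,-0.2,0.3],"rot":[0,0,0]},{"slide":[0,-0.2,0.4],"rot":[0,0,0]},{"slide":[0,0,0.5],"rot":[0,0,0]},{"slide":[0,0,0.5],"rot":[0,0,0]},{"slide":[0,0,0.5],"rot":[0,0,0]},{"slide":[0,0,0.5],"rot":[0,0,0]}]'

```text
clock: 19.55
tcp_pos: [0.5273, -0.2189, 0.1614]
tool_rot: [[0.238, 0.971, 0.001], [0.971, -0.238, -0.001], [-0.0, 0.002, -1.0]]
ft_force: [-1.8, 1.0, 9.7]
gripper_width: 0.0201
grasp_force: 79.5
```

Call:
servo_tool --steps '[{"slide":[0,0,0.5],"rot":[0,0,0]},{"slide":[0,0,0.5],"rot":[0,0,0]},{"slide":[0,0,0.5],"rot":[0,0,0]},{"slide":[0,0,0.5],"rot":[0,0,0]},{"slide":[0,0,0.5],"rot":[0,0,0]},{"slide":[0,0,0.5],"rot":[0,0,0]}]'

```text
clock: 20.05
tcp_pos: [0.5273, -0.2189, 0.1584]
tool_rot: [[0.238, 0.971, 0.001], [0.971, -0.238, -0.001], [-0.0, 0.002, -1.0]]
ft_force: [-1.1, 0.7, 10.7]
gripper_width: 0.0205
grasp_force: 79.5
```

Call:
servo_tool --steps '[{"slide":[0,-0.2,0.5],"rot":[0,0,0]},{"slide":[0,0,0.5],"rot":[0,0,0]},{"slide":[0,0,0.5],"rot":[0,0,0]},{"slide":[0,0,0.5],"rot":[0,0,0]},{"slide":[0,0,0.5],"rot":[0,0,0]},{"slide":[0,0,0.5],"rot":[0,0,0]},{"slide":[0,0,0.5],"rot":[0,0,0]},{"slide":[0,0,0.5],"rot":[0,0,0]}]'

```text
clock: 20.72
tcp_pos: [0.5272, -0.2189, 0.1544]
tool_rot: [[0.238, 0.971, 0.002], [0.971, -0.238, -0.001], [-0.0, 0.002, -1.0]]
ft_force: [-1.7, 0.7, 10.6]
gripper_width: 0.0205
grasp_force: 79.5
```

Call:
servo_tool --steps '[{"slide":[0,0,0.5],"rot":[0,0,0]},{"slide":[0,0,0.5],"rot":[0,0,0]},{"slide":[0,0,0.5],"rot":[0,0,0]},{"slide":[0,0,0.5],"rot":[0,0,0]},{"slide":[0,0,0.5],"rot":[0,0,0]},{"slide":[0,0,0.5],"rot":[0,0,0]},{"slide":[0,0,0.5],"rot":[0,0,0]},{"slide":[0,0,0.5],"rot":[0,0,0]}]'

```text
clock: 21.38
tcp_pos: [0.5272, -0.2189, 0.1504]
tool_rot: [[0.238, 0.971, 0.002], [0.971, -0.238, -0.001], [-0.0, 0.002, -1.0]]
ft_force: [-0.9, 0.6, 11.0]
gripper_width: 0.0204
grasp_force: 79.5
```

Call:
servo_tool --steps '[{"slide":[0,0,0.5],"rot":[0,0,0]},{"slide":[0,0,0.5],"rot":[0,0,0]},{"slide":[0,0,0.5],"rot":[0,0,0]},{"slide":[0,0,0.5],"rot":[0,0,0]},{"slide":[0,0,0.5],"rot":[0,0,0]},{"slide":[0,0,0.5],"rot":[0,0,0]},{"slide":[0,0,0.5],"rot":[0,0,0]},{"slide":[0,0,0.5],"rot":[0,0,0]}]'

```text
clock: 22.05
tcp_pos: [0.5272, -0.2189, 0.1464]
tool_rot: [[0.238, 0.971, 0.002], [0.971, -0.238, -0.001], [-0.0, 0.002, -1.0]]
ft_force: [-0.8, 1.0, 10.4]
gripper_width: 0.0204
grasp_force: 79.5
```

Call:
servo_tool --steps '[{"slide":[0,0,0.5],"rot":[0,0,0]},{"slide":[0,0,0.5],"rot":[0,0,0]},{"slide":[0,0,0.5],"rot":[0,0,0]},{"slide":[0,0,0.5],"rot":[0,0,0]},{"slide":[0,0,0.5],"rot":[0,0,0]},{"slide":[0,0,0.5],"rot":[0,0,0]},{"slide":[0,0,0.5],"rot":[0,0,0]},{"slide":[0,0,0.5],"rot":[0,0,0]}]'

```text
clock: 22.72
tcp_pos: [0.5272, -0.2189, 0.1423]
tool_rot: [[0.238, 0.971, 0.001], [0.971, -0.238, -0.001], [-0.0, 0.002, -1.0]]
ft_force: [-0.8, -0.2, 9.8]
gripper_width: 0.0203
grasp_force: 79.5
```

Call:
servo_tool --steps '[{"slide":[0,0,0.5],"rot":[0,0,0]},{"slide":[0,0,0.5],"rot":[0,0,0]},{"slide":[0,0,0.5],"rot":[0,0,0]},{"slide":[0,0,0.5],"rot":[0,0,0]},{"slide":[0,0,0.5],"rot":[0,0,0]},{"slide":[0,0,0.5],"rot":[0,0,0]},{"slide":[0,0,0.5],"rot":[0,0,0]},{"slide":[0,0,0.5],"rot":[0,0,0]}]'

```text
clock: 23.38
tcp_pos: [0.5271, -0.2188, 0.1381]
tool_rot: [[0.238, 0.971, 0.001], [0.971, -0.238, -0.001], [-0.0, 0.001, -1.0]]
ft_force: [0.5, 0.5, 4.2]
gripper_width: 0.0203
grasp_force: 78.9
```

Call:
servo_tool --steps '[{"slide":[0,0,0.5],"rot":[0,0,0]},{"slide":[0,0,0.5],"rot":[0,0,0]},{"slide":[0,0,0.5],"rot":[0,0,0]},{"slide":[0,0,0.5],"rot":[0,0,0]},{"slide":[0,0,0.5],"rot":[0,0,0]},{"slide":[0,0,0.5],"rot":[0,0,0]},{"slide":[0,0,0.5],"rot":[0,0,0]},{"slide":[0,0,0.5],"rot":[0,0,0]}]'

```text
clock: 24.05
tcp_pos: [0.5267, -0.2187, 0.1335]
tool_rot: [[0.238, 0.971, 0.0], [0.971, -0.238, -0.0], [-0.0, 0.0, -1.0]]
ft_force: [1.9, -2.0, 0.2]
gripper_width: 0.02
grasp_force: 78.5
```

Call:
servo_tool --steps '[{"slide":[-0.1,0.2,0.3],"rot":[0,0,0]},{"slide":[-0.1,0.2,0.4],"rot":[0,0,0]},{"slide":[0,0,0.5],"rot":[0,0,0]},{"slide":[0,0,0.5],"rot":[0,0,0]},{"slide":[0,0,0.5],"rot":[0,0,0]},{"slide":[0,0,0.5],"rot":[0,0,0]},{"slide":[0,0,0.5],"rot":[0,0,0]}]'

```text
clock: 24.63
tcp_pos: [0.5268, -0.2188, 0.1303]
tool_rot: [[0.238, 0.971, -0.0], [0.971, -0.238, 0.0], [0.0, -0.0, -1.0]]
ft_force: [-0.1, -1.1, -1.2]
gripper_width: 0.0203
grasp_force: 78.5
```

```bash
python3 -c "
from h import *
C={n:camera(n) for n in('scene','wrist')}
s=read_state();print(s['ft_force'].round(2),s['tcp_pos'].round(4))
for n in C: print(n,[(r['xy'],round(r['score'],2)) for r in spot_point('plug',C[n])[:2]],[(np.round(r['extent']),round(r['score'],2)) for r in silhouettes('dish',C[n])[:2]])
o=np.zeros((600,800,3),np.uint8)
o[:,:480]=cv2.resize(C['scene']['image'][110:190,270:334],(480,600),interpolation=3)
o[:,480:]=cv2.resize(C['wrist']['image'][100:250,222:302],(320,600),interpolation=3)
cv2.imwrite('pics/p1.png',o)"
```

```text
[ 1.37 -0.9  -1.82] [ 0.5268 -0.2188  0.1302]
scene [([304.1, 163.4], 0.42)] [(array([292., 153., 313., 174.]), 0.82)]
wrist [([261.1, 242.4], 0.64)] [(array([194.,  91., 382., 244.]), 0.71), (array([224., 154., 301., 224.]), 0.7)]
```

View pics/p1.png

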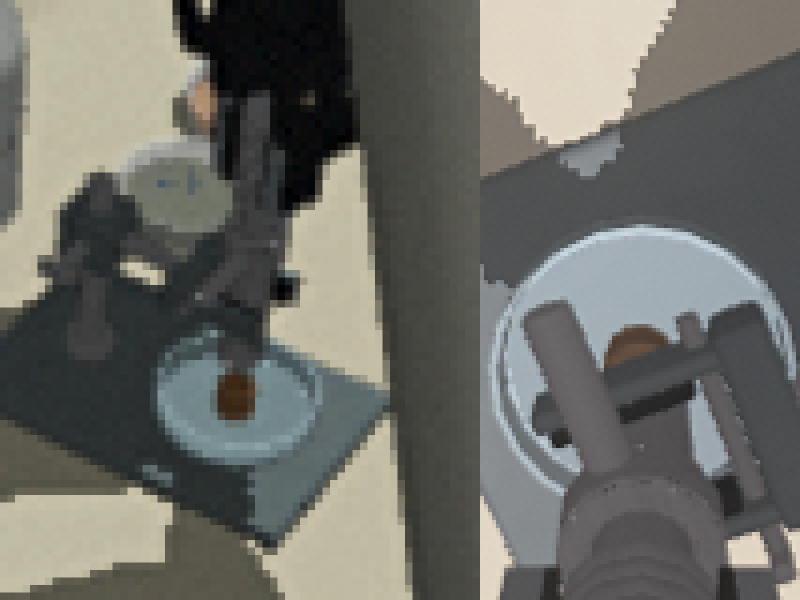

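The plug lies in the dish (scene crop (236,397), in the dish ring), and the force is back to baseline. Now draw the rod out.

Call:
servo_tool --steps '[{"slide":[-0.1,0.2,-0.3],"rot":[0,0,0]},{"slide":[0,0,-0.5],"rot":[0,0,0]},{"slide":[0,0,-0.7],"rot":[0,0,0]},{"slide":[0,0,-0.7],"rot":[0,0,0]},{"slide":[0,0,-0.7],"rot":[0,0,0]},{"slide":[0,0,-0.7],"rot":[0,0,0]},{"slide":[0,0,-0.7],"rot":[0,0,0]},{"slide":[0,0,-0.7],"rot":[0,0,0]}]'

```text
clock: 25.6
tcp_pos: [0.5271, -0.219, 0.1355]
tool_rot: [[0.238, 0.971, 0.0], [0.971, -0.238, -0.0], [-0.0, 0.0, -1.0]]
ft_force: [0.4, -0.4, -1.2]
gripper_width: 0.0202
grasp_force: 78.5
```

Call:
servo_tool --steps '[{"slide":[0,0,-0.8],"rot":[0,0,0]},{"slide":[0,0,-0.8],"rot":[0,0,0]},{"slide":[0,0,-0.8],"rot":[0,0,0]},{"slide":[0,0,-0.8],"rot":[0,0,0]},{"slide":[0,0,-0.8],"rot":[0,0,0]},{"slide":[0,0,-0.8],"rot":[0,0,0]},{"slide":[0,0,-0.8],"rot":[0,0,0]},{"slide":[0,0,-0.8],"rot":[0,0,0]},{"slide":[0,0,-0.8],"rot":[0,0,0]},{"slide":[0,0,-0.8],"rot":[0,0,0]}]'

```text
clock: 26.43
tcp_pos: [0.5271, -0.219, 0.1435]
tool_rot: [[0.238, 0.971, -0.0], [0.971, -0.238, 0.0], [0.0, -0.0, -1.0]]
ft_force: [0.2, -0.1, -1.2]
gripper_width: 0.0207
grasp_force: 78.5
```

Call:
servo_tool --steps '[{"slide":[0,0,-0.8],"rot":[0,0,0]},{"slide":[0,0,-0.8],"rot":[0,0,0]},{"slide":[0,0,-0.8],"rot":[0,0,0]},{"slide":[0,0,-0.8],"rot":[0,0,0]},{"slide":[0,0,-0.8],"rot":[0,0,0]},{"slide":[0,0,-0.8],"rot":[0,0,0]},{"slide":[0,0,-0.8],"rot":[0,0,0]},{"slide":[0,0,-0.8],"rot":[0,0,0]},{"slide":[0,0,-0.8],"rot":[0,0,0]},{"slide":[0,0,-0.8],"rot":[0,0,0]}]'

```text
clock: 27.27
tcp_pos: [0.5271, -0.219, 0.1515]
tool_rot: [[0.238, 0.971, 0.0], [0.971, -0.238, 0.0], [0.0, 0.0, -1.0]]
ft_force: [1.3, -0.1, -1.2]
gripper_width: 0.0201
grasp_force: 78.5
```

Call:
servo_tool --steps '[{"slide":[0,0,-0.9],"rot":[0,0,0]},{"slide":[0,0,-0.9],"rot":[0,0,0]},{"slide":[0,0,-0.9],"rot":[0,0,0]},{"slide":[0,0,-0.9],"rot":[0,0,0]},{"slide":[0,0,-0.9],"rot":[0,0,0]},{"slide":[0,0,-0.9],"rot":[0,0,0]},{"slide":[0,0,-0.9],"rot":[0,0,0]},{"slide":[0,0,-0.9],"rot":[0,0,0]},{"slide":[0,0,-0.9],"rot":[0,0,0]},{"slide":[0,0,-0.9],"rot":[0,0,0]}]'

```text
clock: 28.1
tcp_pos: [0.5271, -0.219, 0.1605]
tool_rot: [[0.238, 0.971, -0.0], [0.971, -0.238, 0.0], [0.0, -0.0, -1.0]]
ft_force: [-0.3, -0.5, -1.3]
gripper_width: 0.0199
grasp_force: 78.5
```

Call:
servo_tool --steps '[{"slide":[0,0,-0.9],"rot":[0,0,0]},{"slide":[0,0,-0.9],"rot":[0,0,0]},{"slide":[0,0,-0.9],"rot":[0,0,0]},{"slide":[0,0,-0.9],"rot":[0,0,0]},{"slide":[0,0,-0.9],"rot":[0,0,0]},{"slide":[0,0,-0.9],"rot":[0,0,0]},{"slide":[0,0,-0.9],"rot":[0,0,0]},{"slide":[0,0,-0.9],"rot":[0,0,0]},{"slide":[0,0,-0.9],"rot":[0,0,0]},{"slide":[0,0,-0.9],"rot":[0,0,0]}]'

```text
clock: 28.93
tcp_pos: [0.5271, -0.219, 0.1695]
tool_rot: [[0.238, 0.971, -0.0], [0.971, -0.238, 0.0], [0.0, -0.0, -1.0]]
ft_force: [1.1, 0.4, -1.8]
gripper_width: 0.0202
grasp_force: 78.5
```

Call:
servo_tool --steps '[{"slide":[0,0,-0.9],"rot":[0,0,0]},{"slide":[0,0,-0.9],"rot":[0,0,0]},{"slide":[0,0,-0.9],"rot":[0,0,0]},{"slide":[0,0,-0.9],"rot":[0,0,0]},{"slide":[0,0,-0.9],"rot":[0,0,0]},{"slide":[0,0,-0.9],"rot":[0,0,0]},{"slide":[0,0,-0.9],"rot":[0,0,0]},{"slide":[0,0,-0.9],"rot":[0,0,0]},{"slide":[0,0,-0.9],"rot":[0,0,0]},{"slide":[0,0,-0.9],"rot":[0,0,0]}]'

```text
clock: 29.77
tcp_pos: [0.5271, -0.219, 0.1784]
tool_rot: [[0.238, 0.971, -0.0], [0.971, -0.238, 0.0], [0.0, -0.0, -1.0]]
ft_force: [-0.2, -0.5, -1.8]
gripper_width: 0.0204
grasp_force: 78.5
```

Call:
servo_tool --steps '[{"slide":[0,0,-0.9],"rot":[0,0,0]},{"slide":[0,0,-0.9],"rot":[0,0,0]},{"slide":[0,0,-0.9],"rot":[0,0,0]},{"slide":[0,0,-0.9],"rot":[0,0,0]},{"slide":[0,0,-0.9],"rot":[0,0,0]},{"slide":[0,0,-0.9],"rot":[0,0,0]},{"slide":[0,0,-0.9],"rot":[0,0,0]},{"slide":[0,0,-0.9],"rot":[0,0,0]},{"slide":[0,0,-0.9],"rot":[0,0,0]},{"slide":[0,0,-0.9],"rot":[0,0,0]}]'

```text
clock: 30.6
tcp_pos: [0.5271, -0.219, 0.1875]
tool_rot: [[0.238, 0.971, -0.0], [0.971, -0.238, -0.0], [-0.0, -0.0, -1.0]]
ft_force: [0.2, -1.1, -1.4]
gripper_width: 0.0203
grasp_force: 78.5
```

Call:
servo_tool --steps '[{"slide":[0,0,-0.9],"rot":[0,0,0]},{"slide":[0,0,-0.9],"rot":[0,0,0]},{"slide":[0,0,-0.9],"rot":[0,0,0]},{"slide":[0,0,-0.9],"rot":[0,0,0]},{"slide":[0,0,-0.9],"rot":[0,0,0]},{"slide":[0,0,-0.9],"rot":[0,0,0]},{"slide":[0,0,-0.9],"rot":[0,0,0]},{"slide":[0,0,-0.9],"rot":[0,0,0]},{"slide":[0,0,-0.9],"rot":[0,0,0]},{"slide":[0,0,-0.9],"rot":[0,0,0]}]'

```text
clock: 31.43
tcp_pos: [0.5271, -0.219, 0.1965]
tool_rot: [[0.238, 0.971, 0.0], [0.971, -0.238, -0.0], [-0.0, 0.0, -1.0]]
ft_force: [-0.2, 0.5, -0.9]
gripper_width: 0.0204
grasp_force: 78.5
```

Call:
servo_tool --steps '[{"slide":[0,0,-0.9],"rot":[0,0,0]},{"slide":[0,0,-0.9],"rot":[0,0,0]},{"slide":[0,0,-0.9],"rot":[0,0,0]},{"slide":[0,0,-0.9],"rot":[0,0,0]},{"slide":[0,0,-0.9],"rot":[0,0,0]},{"slide":[0,0,-0.9],"rot":[0,0,0]},{"slide":[0,0,-0.9],"rot":[0,0,0]},{"slide":[0,0,-0.9],"rot":[0,0,0]},{"slide":[0,0,-0.9],"rot":[0,0,0]},{"slide":[0,0,-0.9],"rot":[0,0,0]}]'

```text
clock: 32.27
tcp_pos: [0.5271, -0.219, 0.2055]
tool_rot: [[0.238, 0.971, 0.0], [0.971, -0.238, 0.0], [0.0, -0.0, -1.0]]
ft_force: [1.0, 0.4, -1.0]
gripper_width: 0.0205
grasp_force: 78.5
```

Call:
servo_tool --steps '[{"slide":[0,0,-4],"rot":[0,0,0]},{"slide":[0,0,-8],"rot":[0,0,0]},{"slide":[0,0,-6],"rot":[0,0,0]},{"slide":[10,-5,0],"rot":[0,0,0]},{"slide":[22,-10,0],"rot":[0,0,0]}]'

```text
clock: 32.68
tcp_pos: [0.5208, -0.1856, 0.2241]
tool_rot: [[0.24, 0.971, 0.002], [0.971, -0.24, -0.001], [-0.001, 0.002, -1.0]]
ft_force: [0.1, 0.9, -1.2]
gripper_width: 0.0205
grasp_force: 78.5
```

Call:
servo_tool --steps '[{"slide":[33,-15,0],"rot":[0,0,0]},{"slide":[33,-15,0],"rot":[0,0,0]},{"slide":[33,-15,0],"rot":[0,0,0]},{"slide":[33,-15,0],"rot":[0,0,0]},{"slide":[33,-15,0],"rot":[0,0,0]},{"slide":[33,-15,0],"rot":[0,0,0]},{"slide":[33,-15,0],"rot":[0,0,0]},{"slide":[33,-15,0],"rot":[0,0,0]},{"slide":[25,-10,0],"rot":[0,0,0]},{"slide":[10,-5,0],"rot":[0,0,0]}]'

```text
clock: 33.52
tcp_pos: [0.459, 0.1415, 0.2237]
tool_rot: [[0.236, 0.972, 0.0], [0.972, -0.236, 0.001], [0.001, 0.0, -1.0]]
ft_force: [1.5, -0.7, -1.2]
gripper_width: 0.0204
grasp_force: 78.5
```

Call:
servo_tool --steps '[{"slide":[0.8,-0.2,0],"rot":[0,0,0]},{"slide":[0,0,0],"rot":[0,0,0]},{"slide":[0,0,0],"rot":[0,0,0]},{"slide":[0,0,0],"rot":[0,0,0]}]'

```text
clock: 33.85
tcp_pos: [0.4604, 0.138, 0.2234]
tool_rot: [[0.239, 0.971, 0.0], [0.971, -0.239, -0.0], [-0.0, 0.0, -1.0]]
ft_force: [0.1, -1.2, -0.7]
gripper_width: 0.0203
grasp_force: 78.5
```

```bash
python3 -c "
from h import *
for i in range(5):
    s=read_state();d=np.array([.4602,.1391,.105])-s['tcp_pos'];print(s['clock'],s['tcp_pos'].round(4),(s['tool_rot'].T@d*1000).round(2));c=camera('top')
print([(r['xy'],round(r['score'],2)) for r in spot_point('plug',c)[:2]],[(np.round(r['extent']),round(r['score'],2)) for r in silhouettes('dish',c)[:2]])
cv2.imwrite('pics/t2.png',c['image'])"
```

```text
33.85 [0.4604 0.138  0.2234] [  0.99  -0.48 118.44]
33.9 [0.4605 0.138  0.2234] [  0.98  -0.5  118.4 ]
33.95 [0.4604 0.1381 0.2234] [  0.93  -0.48 118.4 ]
34.0 [0.4604 0.1382 0.2234] [  0.81  -0.44 118.36]
34.05 [0.4604 0.1384 0.2234] [  0.67  -0.34 118.37]
[] [(array([354., 174., 384., 209.]), 0.77), (array([267., 151., 286., 168.]), 0.47)]
```

Call:
servo_tool --steps '[{"slide":[0.4,-0.2,5],"rot":[0,0,0]},{"slide":[0,0,12],"rot":[0,0,0]},{"slide":[0,0,18],"rot":[0,0,0]},{"slide":[0,0,18],"rot":[0,0,0]},{"slide":[0,0,12],"rot":[0,0,0]},{"slide":[0,0,6],"rot":[0,0,0]},{"slide":[0,0,2],"rot":[0,0,0]},{"slide":[0,0,0],"rot":[0,0,0]}]'

```text
clock: 34.87
tcp_pos: [0.46, 0.1395, 0.1502]
tool_rot: [[0.238, 0.971, -0.001], [0.971, -0.238, -0.0], [-0.0, -0.001, -1.0]]
ft_force: [-0.3, -0.7, -1.3]
gripper_width: 0.0203
grasp_force: 78.5
```

Call:
servo_tool --steps '[{"slide":[0,0,1.5],"rot":[0,0,0]},{"slide":[0,0,1.5],"rot":[0,0,0]},{"slide":[0,0,1.5],"rot":[0,0,0]},{"slide":[0,0,1.5],"rot":[0,0,0]},{"slide":[0,0,1.5],"rot":[0,0,0]},{"slide":[0,0,1.5],"rot":[0,0,0]},{"slide":[0,0,1.5],"rot":[0,0,0]},{"slide":[0,0,1.5],"rot":[0,0,0]}]'

```text
clock: 35.53
tcp_pos: [0.4601, 0.1394, 0.1382]
tool_rot: [[0.238, 0.971, -0.0], [0.971, -0.238, -0.0], [-0.0, -0.0, -1.0]]
ft_force: [0.1, 0.3, -1.3]
gripper_width: 0.0203
grasp_force: 78.5
```

Call:
servo_tool --steps '[{"slide":[0,0,0.8],"rot":[0,0,0]},{"slide":[0,0,0.8],"rot":[0,0,0]},{"slide":[0,0,0.8],"rot":[0,0,0]},{"slide":[0,0,0.8],"rot":[0,0,0]},{"slide":[0,0,0.8],"rot":[0,0,0]}]'

```text
clock: 35.95
tcp_pos: [0.4602, 0.1394, 0.1343]
tool_rot: [[0.238, 0.971, 0.0], [0.971, -0.238, 0.0], [0.0, 0.0, -1.0]]
ft_force: [0.8, -0.5, -1.9]
gripper_width: 0.0203
grasp_force: 78.5
```

Call:
servo_tool --steps '[{"slide":[0,0,1.5],"rot":[0,0,0]},{"slide":[0,0,2],"rot":[0,0,0]},{"slide":[0,0,2],"rot":[0,0,0]},{"slide":[0,0,2],"rot":[0,0,0]},{"slide":[0,0,2],"rot":[0,0,0]},{"slide":[0,0,2],"rot":[0,0,0]}]'

```text
clock: 36.45
tcp_pos: [0.4601, 0.1394, 0.1226]
tool_rot: [[0.238, 0.971, -0.0], [0.971, -0.238, -0.0], [-0.0, -0.0, -1.0]]
ft_force: [0.5, 0.4, -1.5]
gripper_width: 0.0203
grasp_force: 78.5
```

Call:
servo_tool --steps '[{"slide":[0,0,2],"rot":[0,0,0]},{"slide":[0,0,2],"rot":[0,0,0]},{"slide":[0,0,2],"rot":[0,0,0]},{"slide":[0,0,2],"rot":[0,0,0]},{"slide":[0,0,1.5],"rot":[0,0,0]},{"slide":[0,0,1],"rot":[0,0,0]},{"slide":[0,0,0.5],"rot":[0,0,0]},{"slide":[0,0,0],"rot":[0,0,0]}]'

```text
clock: 37.12
tcp_pos: [0.4601, 0.1394, 0.1118]
tool_rot: [[0.238, 0.971, -0.0], [0.971, -0.238, -0.0], [-0.0, -0.0, -1.0]]
ft_force: [0.5, 0.5, -0.6]
gripper_width: 0.0203
grasp_force: 78.5
```

Call:
servo_tool --steps '[{"slide":[0,0,0.7],"rot":[0,0,0]},{"slide":[0,0,0.7],"rot":[0,0,0]},{"slide":[0,0,0.7],"rot":[0,0,0]},{"slide":[0,0,0.7],"rot":[0,0,0]},{"slide":[0,0,0.7],"rot":[0,0,0]},{"slide":[0,0,0.5],"rot":[0,0,0]},{"slide":[0,0,0.5],"rot":[0,0,0]}]'

```text
clock: 37.7
tcp_pos: [0.4601, 0.1394, 0.1073]
tool_rot: [[0.238, 0.971, 0.0], [0.971, -0.238, 0.0], [0.0, -0.0, -1.0]]
ft_force: [-0.1, -0.4, -0.9]
gripper_width: 0.0204
grasp_force: 78.5
```

Call:
servo_tool --steps '[{"slide":[0,0,0.4],"rot":[0,0,0]},{"slide":[0,0,0.4],"rot":[0,0,0]},{"slide":[0,0,0.4],"rot":[0,0,0]}]'

```text
clock: 37.95
tcp_pos: [0.4601, 0.1394, 0.1061]
tool_rot: [[0.238, 0.971, 0.0], [0.971, -0.238, 0.0], [0.0, 0.0, -1.0]]
ft_force: [-0.5, 0.2, -0.6]
gripper_width: 0.0204
grasp_force: 78.5
```

Call:
servo_tool --steps '[{"slide":[0,0,0.4],"rot":[0,0,0]},{"slide":[0,0,0.3],"rot":[0,0,0]},{"slide":[0,0,0.3],"rot":[0,0,0]},{"slide":[0,0,0],"rot":[0,0,0]}]'

```text
clock: 38.28
tcp_pos: [0.4601, 0.1394, 0.1051]
tool_rot: [[0.238, 0.971, -0.0], [0.971, -0.238, 0.0], [-0.0, -0.0, -1.0]]
ft_force: [0.2, 0.3, -1.9]
gripper_width: 0.0198
grasp_force: 78.5
```

Call:
servo_tool --steps '[{"slide":[0,0,0.3],"rot":[0,0,0]},{"slide":[0,0,0.3],"rot":[0,0,0]},{"slide":[0,0,0.2],"rot":[0,0,0]}]'

```text
clock: 38.53
tcp_pos: [0.4604, 0.1395, 0.1049]
tool_rot: [[0.238, 0.971, 0.001], [0.971, -0.238, 0.0], [0.0, 0.001, -1.0]]
ft_force: [-3.2, 0.7, 18.6]
gripper_width: 0.0203
grasp_force: 80.3
```

Call:
servo_tool --steps '[{"slide":[0,0,0.2],"rot":[0,0,0]},{"slide":[0,0,0.2],"rot":[0,0,0]},{"slide":[0,0,0.2],"rot":[0,0,0]}]'

```text
clock: 38.78
tcp_pos: [0.4606, 0.1396, 0.1048]
tool_rot: [[0.238, 0.971, 0.001], [0.971, -0.238, 0.0], [0.001, 0.001, -1.0]]
ft_force: [-4.5, -0.1, 29.9]
gripper_width: 0.0201
grasp_force: 81.6
```

Call:
servo_tool --steps '[{"slide":[0,0,-0.7],"rot":[0,0,0]},{"slide":[0,0,-0.6],"rot":[0,0,0]},{"slide":[0,0,0],"rot":[0,0,0]}]'

```text
clock: 39.03
tcp_pos: [0.4602, 0.1395, 0.1052]
tool_rot: [[0.238, 0.971, 0.0], [0.971, -0.238, 0.0], [0.0, 0.0, -1.0]]
ft_force: [0.9, 0.3, -0.7]
gripper_width: 0.0204
grasp_force: 78.3
```

Call:
servo_tool --steps '[{"slide":[0,0,0],"rot":[0,0,0]},{"slide":[0,0,0],"rot":[0,0,0]},{"slide":[0,0,0],"rot":[0,0,0]},{"slide":[0,0,0],"rot":[0,0,0]},{"slide":[0,0,0],"rot":[0,0,0]},{"slide":[0,0,0],"rot":[0,0,0]}]' --fingers 45

```text
clock: 39.53
tcp_pos: [0.4601, 0.1394, 0.1051]
tool_rot: [[0.238, 0.971, -0.0], [0.971, -0.238, -0.0], [-0.0, -0.0, -1.0]]
ft_force: [0.6, -0.1, 0.3]
gripper_width: 0.0452
grasp_force: 0.0
```

Call:
servo_tool --steps '[{"slide":[0,0,-3],"rot":[0,0,0]},{"slide":[0,0,-8],"rot":[0,0,0]},{"slide":[0,0,-15],"rot":[0,0,0]},{"slide":[0,0,-20],"rot":[0,0,0]},{"slide":[0,0,-25],"rot":[0,0,0]},{"slide":[0,0,-25],"rot":[0,0,0]},{"slide":[0,0,-20],"rot":[0,0,0]},{"slide":[0,0,-10],"rot":[0,0,0]},{"slide":[0,0,0],"rot":[0,0,0]},{"slide":[0,0,0],"rot":[0,0,0]}]'

```text
clock: 40.37
tcp_pos: [0.4602, 0.1395, 0.2317]
tool_rot: [[0.238, 0.971, 0.001], [0.971, -0.238, 0.0], [0.001, 0.001, -1.0]]
ft_force: [-0.7, -0.2, 0.3]
gripper_width: 0.0449
grasp_force: 0.0
```

```bash
python3 -c "
from h import *
C={n:camera(n) for n in('top','scene','wrist')}
print(read_state()['clock'],[(r['xy'],round(r['score'],2)) for r in spot_point('plug',C['scene'])[:2]])
o=np.zeros((600,800,3),np.uint8)
o[:300,:400]=cv2.resize(C['top']['image'][185:260,140:240],(400,300),interpolation=3)
o[300:,:400]=cv2.resize(C['scene']['image'][205:295,175:295],(400,300),interpolation=3)
o[:300,400:]=cv2.resize(C['top']['image'][140:215,325:425],(400,300),interpolation=3)
o[300:,400:]=cv2.resize(C['scene']['image'][110:185,250:350],(400,300),interpolation=3)
cv2.imwrite('pics/f.png',o)
# numeric check of rod: top disc position in top camera before/after
a=cv2.imread('pics/top.png');b=cv2.resize(C['top']['image'],(800,600));
for n,r in (('rack',(300,400,220,380)),('stand',(215,345,520,630))):
    d=np.abs(a[r[0]:r[1],r[2]:r[3]].astype(int)-b[r[0]:r[1],r[2]:r[3]]).max(2);ys,xs=np.where(d>50);print(n,len(xs),(xs.min()+r[2],xs.max()+r[2],ys.min()+r[0],ys.max()+r[0]) if len(xs) else '')
"
```

```text
40.5167 []
rack 7283 (np.int64(220), np.int64(345), np.int64(300), np.int64(399))
stand 530 (np.int64(520), np.int64(574), np.int64(294), np.int64(344))
```

Call:
servo_tool --steps '[{"slide":[-15,-5,-10],"rot":[0,0,0]},{"slide":[-30,-5,0],"rot":[0,0,0]},{"slide":[-35,-5,0],"rot":[0,0,0]},{"slide":[-35,-5,0],"rot":[0,0,0]},{"slide":[-35,-5,0],"rot":[0,0,0]},{"slide":[-35,-5,0],"rot":[0,0,0]},{"slide":[-35,-5,0],"rot":[0,0,0]},{"slide":[-15,0,0],"rot":[0,0,0]},{"slide":[0,0,0],"rot":[0,0,0]},{"slide":[0,0,0],"rot":[0,0,0]}]'

```text
clock: 41.4
tcp_pos: [0.3698, -0.081, 0.2407]
tool_rot: [[0.24, 0.971, -0.001], [0.971, -0.24, 0.0], [0.0, -0.001, -1.0]]
ft_force: [0.6, -0.6, -0.1]
gripper_width: 0.0452
grasp_force: 0.0
```

```bash
python3 -c "
from h import *
t=camera('top');s=camera('scene')
for n,c in(('top',t),('scene',s)):
    for q in('push_rod','thick_rod','plug','dish'): print(n,q,[(np.round(r['extent']).astype(int).tolist(),round(r['score'],2)) for r in silhouettes(q,c)[:3]])
st=read_state();print(st['clock'],st['tcp_pos'].round(3))
a=cv2.imread('pics/top.png');a=cv2.resize(a,(512,384),interpolation=cv2.INTER_AREA)
d=np.abs(a.astype(int)-t['image']).max(2)
for n,(r0,r1,c0,c1) in dict(slim=(215,232,184,208),thick=(205,225,155,184),stand=(143,217,336,400)).items():
    k=d[r0:r1,c0:c1]; print(n,k.mean().round(1),(k>60).sum(),k.size)
b=s['image'].astype(int);m=(b[...,2]-b[...,0]>40)&(b[...,2]<170);m[:, :285]=0;m[:, 325:]=0;m[:140]=0;m[180:]=0
ys,xs=np.where(m);print('brown scene',len(xs),xs.mean(),ys.mean(),ys.min(),ys.max()); print(atz(s,(xs.mean(),ys.mean()),.02)); print('borer axis .527,-.219')
"
```

```text
top push_rod [([188, 219, 208, 231], 0.61), ([208, 270, 222, 282], 0.55), ([184, 136, 203, 152], 0.55)]
top thick_rod [([158, 208, 178, 223], 0.67)]
top plug []
top dish [([148, 199, 239, 251], 0.74), ([355, 176, 386, 207], 0.69)]
scene push_rod [([268, 235, 278, 273], 0.77), ([228, 216, 238, 244], 0.75), ([196, 194, 204, 233], 0.74)]
scene thick_rod [([210, 227, 218, 257], 0.68), ([264, 139, 320, 179], 0.38)]
scene plug []
scene dish [([293, 154, 314, 175], 0.79), ([264, 132, 321, 184], 0.36)]
41.9 [ 0.37  -0.08   0.241]
slim 4.5 0 408
thick 3.6 0 580
stand 5.2 44 4736
brown scene 11 301.1818181818182 162.54545454545453 161 164
[ 0.52488231 -0.22067869  0.02      ]
borer axis .527,-.219
```

```bash
python3 -c "
from station import *
print(finish_job())"
```

```text
the job is handed in; nothing more can be done
None
```

The cork plug was pressed out into the dish, the slim rod is back upright in its own rack hole, and I handed the job in at about 42 s. The force readings were about 11 N on the plug and about 2.5 N at most sideways on the tube.

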